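Snap a power board onto the supports of a control box

TASK

Fit the loose power board into the open grey control box, terminal strip towards the cable glands: set its four holes on the four white barbed supports and let go, then press it down with the fingertips close beside each support, along one short edge and then the other, until every barb has clicked through and the board is held down on all four. Feel for the clicks and never press it with more than 32 N, or it cracks; pushing all the barbs through at once from the middle would take more than that. Let go at the end, and leave the things around it where they are.

Things in the scene. Friction and masses are not known exactly. Their poses are not given: they have to be found in the camera images.
- control_box: open tray of grey sheet steel, 150 x 190 mm, 24 mm high (walls 2 mm, inner floor 3 mm above the bench), fixed. Origin: centre of its underside, on the bench; x from the wall with three black cable glands to the louvred wall, y along the long side, z up. Four white nylon board supports (post_a to post_d) stand in it at x = +-40, y = +-55 mm.
- power_board: loose circuit board 100 x 130 mm, 3 mm thick, about 0.26 kg, parts on top. Origin: centre of its underside; x points away from the edge with the grey terminal strip (72 mm long, 11 mm high), y along the long side, z up. A strip 25 mm wide along each short (y) edge, from hole to hole, is bare: it can be pressed there. Parts at x = 29 to 45 mm stand up to 14 mm above the board.
- board_grip (a point): centre of the grip on the power board: the black potted transformer in its middle, 34 mm along x and 40 mm along y (hold it across the 40 mm), top 37 mm above the board's underside. The point lies 25 mm above the underside, over the board's origin; axes as the board's
- post_a (a point): FRONT LEFT support (gland side, +y), at (-40, +55) mm in the tray. The point: centre of its stop, 18 mm above the bench. A dished spring flange (18 mm wide, 5 N/mm) rises 4 mm above the stop. On top an arrow-head barb: two spring wings, 12.8 mm across along y, their underside 3.7 mm above the stop, narrowing to a 3.5 mm nose that ends 13.7 mm above the stop. Axes as the tray's
- post_b (a point): FRONT RIGHT support, as post_a, at (-40, -55) mm. A hole set on a nose rests about 8 mm above the stop. About 9 N at a support (varies with friction) forces the wings in and the board drops onto the flange; then about 11 N squeezes the flange until, some 2 mm above the stop, the wings snap out over the board and hold it about 1.4 mm above the stop
- post_c (a point): BACK LEFT support, as post_a, at (+40, +55) mm. The board is stiff: pressed at one corner it tips down there and rises at the opposite one, which is harmless; when the supports of one short edge have snapped in, the two of the other edge give way nearly together, at 20 to 25 N pressed beside or between them
- post_d (a point): BACK RIGHT support, as post_a, at (+40, -55) mm in the tray
- hole_a (a point): board's hole, 9 mm wide, FRONT LEFT (terminal side, +y), at (-40, +55) mm; the point lies at its centre at the board's underside; goes on post_a
- hole_b (a point): as hole_a, FRONT RIGHT, at (-40, -55) mm; goes on post_b
- hole_c (a point): as hole_a, BACK LEFT, at (+40, +55) mm; goes on post_c
- hole_d (a point): as hole_a, BACK RIGHT, at (+40, -55) mm; goes on post_d
- tape_measure: bystander: yellow tape measure, 35 x 75 x 67 mm; origin at its underside
- bearing: bystander: ball bearing, 52 mm across, 15 mm high; origin at its underside
- screwdriver_red: bystander: screwdriver with red handle, 210 mm long, lying; origin at its underside
Not all that is in view belongs to the job. Of the things that look like the power_board, take the one that is farthest to the robot's left at the start.

How it is judged:
By the outcome, as a careful person would: the job done as asked, in the order asked, and still so for the second after the job is handed in, with the robot touching nothing.
It also fails if it takes over 64 s, if anything falls off the work surface, if the arm or the gripper's body presses on something with over 40 N, if the wrist force passes 120 N, or if a joint passes its speed limit or range.

ROBOT

A 6-joint arm with a two-finger parallel gripper is mounted at the origin on a cart in front of the work surface, level with it; the furniture and walls round the work are solid. World frame = base frame: x ahead of the robot, y to its left, z up, the work surface at z = 0. Lengths are in mm, angles in rad, forces in N, time in s.
With the tool pointing down it reaches from about 300 to 950 mm from the base axis. Payload 3.1 kg.
Tool frame: the origin (TCP) lies midway between the tips of the shut fingers; the grasp point (between the pads) lies 19 mm behind it; z points along the fingers, y is the direction in which the jaws open and shut (so a half turn about z gives the same grasp; the last joint's range is limited). The gripper opens to 85 mm and grips with 20 to 120 N. Pads are 22 mm wide; open, the fingers measure 114 mm over their backs; the gripper's body (76 mm by 85 mm) begins 54 mm behind the grasp point. The pads swing forward as they close: fully open they stand 13 mm farther back than shut.
Start: joints at [1.135, 0.308, 1.634, -0, 1.2, -0.07], TCP at [223.586, 583.645, 231.272] pointing down, gripper open.
Joint ranges: [-3.06, 3.06], [-0.79, 1.96], [0.05, 2.63], [-1.19, 4.34], [0.05, 2.64], [-2.94, 2.94]. Speed limits (rad/s): [2.79, 2.79, 3.14, 3.14, 3.14, 3.14].

INTERFACE

Orientations are given as [roll, pitch, yaw] about the fixed x, y, z axes, in that order (R = Rz(yaw) Ry(pitch) Rx(roll)).
In Python, from rig import r gives the robot as it stands.
- The arm moves only by the shell command python3 -m jog 'ROWS'. ROWS is JSON, a list of rows, each an object with "slide": the shift along the tool's x, y, z in mm, a list of three; "twist": the turn, a rotation vector about the tool's x, y, z in degrees, a list of three; "grip": the opening, from 0 (shut) to 1 (fully open). In form: [{"slide": [tx, ty, tz], "twist": [wx, wy, wz], "grip": grip}, ...]. A call has 1 to 5 rows; each row is the pose to reach, as a shift and turn from the pose commanded when the call began, along the tool's axes at that moment; what a row does not reach only later rows make up. A row lasts 1/8 s, in which the tool goes at most 62.5 mm and 10.7 degrees, less where a joint would pass 70% of its speed; a pose out of reach is approached as far as the arm can. A call with a gripper value outside its range is refused whole. The fingers move at their own pace and stop on an object; the grip force is fixed at half the most. Time passes only in rows, so rows that repeat a pose let the fingers close. It gives the time, the measured TCP pose, the force and the opening at its end, in the units of the state.
- r.read_state(): the state, without advancing time (a new reading comes with each control period).
- r.snapshot(name): name is "scene" or "side" or "wrist"; returns a dict with "frame" (384x512x3 uint8, red, green, blue), "camera_matrix" (3x3 intrinsics, pixels), "world_to_cam" (4x4, takes a point from world to camera coordinates); the wrist camera has in their place "mount" (4x4, takes a point from camera to tool coordinates, whose origin is the TCP and whose axes are the flange's). Camera axes: x right, y down, z forward; pixel columns grow to the right and rows downward; lengths in mm; the calibration is good to about 2 mm. A picture is of the moment at which its call begins: read the wrist's pose just before it. There is no depth.
- r.job_done(): hands the job in, once; it reports no verdict.
The state is a dict: "clock": time; "joint_pos": joint angles; "qd": joint speeds; "joint_efforts": joint torques, N m; "tcp_pos": TCP position; "orientation": TCP orientation; "contact_force": force on the tool from outside, world axes, zero at the start; "ft_torque": the same for the moment, N m; "gripper_width": finger opening in mm.
Only numpy, scipy, OpenCV 4.12 (cv2) and the standard library are available. Lean on these libraries where they do the work, as an engineer would, in place of code of your own. Each camera call takes 0.05 s, during which the arm holds its last target.

## Working session

There is one attempt and no reset: what is moved stays moved. The work goes in short steps, Python scripts to look and compute and a shell command to move; the robot and the scene stay as the last step left them, time stands still between calls to the robot, and variables do not carry over. Pictures are saved under pics/ and viewed, and the job is handed in when it is done.

```bash
ls; mkdir -p pics; python3 - <<'E'
from rig import r
import cv2
s=r.read_state();print(s)
for n in("scene","side","wrist"):
    d=r.snapshot(n);cv2.imwrite(f"pics/{n}0.png",d["frame"][:,:,::-1])
    print({k:v.tolist() for k,v in d.items() if k!="frame"})
E
```

```text
pics
{'clock': 0.0, 'joint_pos': array([ 1.13529920e+00,  3.09021298e-01,  1.63522497e+00, -4.03625142e-05,
        1.19966681e+00, -6.96860230e-02]), 'qd': array([-0.00141281,  0.00052843,  0.00046751,  0.00102443, -0.00236883,
       -0.00244393]), 'joint_efforts': array([-1.81702308e-03, -4.15270936e+01, -2.76656932e+01, -2.27238456e-04,
        1.06584613e-02, -2.62035940e-06]), 'tcp_pos': array([223.24281576, 582.8777462 , 230.0186137 ]), 'orientation': array([-3.13927524e+00, -1.24081280e-04,  2.77579609e+00]), 'contact_force': array([-0.09915555, -0.59251714, -0.05723711]), 'ft_torque': array([0.0139391 , 0.01555288, 0.11253202]), 'gripper_width': 85.42378635265909}
{'camera_matrix': [[350.8045741381848, 0.0, 262.2906560467508], [0.0, 350.8045741381848, 187.55541489505512], [0.0, 0.0, 1.0]], 'world_to_cam': [[0.6416446634715106, -0.7669885340366462, 0.004551317924316059, -236.85587660494923], [-0.57067265196246, -0.4813592948607663, -0.6653014005345838, 375.77223543700677], [0.512469365075284, 0.424289780583344, -0.7465610035033127, 599.4749135511937], [0.0, 0.0, 0.0, 1.0]]}
{'camera_matrix': [[460.0461097513629, 0.0, 249.6147223356545], [0.0, 460.0461097513629, 192.56997098596864], [0.0, 0.0, 1.0]], 'world_to_cam': [[0.8525712416648984, 0.5225673728383253, -0.006754163961888047, -495.98234306699254], [0.4296602173085588, -0.7082330247838101, -0.560176829463641, -120.18685784976847], [-0.2975136560703312, 0.47468865949212014, -0.8283455203000971, 1507.0935430693241], [0.0, 0.0, 0.0, 1.0]]}
{'camera_matrix': [[268.8532295690624, 0.0, 255.5013481411715], [0.0, 268.8532295690624, 192.44212114579932], [0.0, 0.0, 1.0]], 'mount': [[-1.1560233717066092e-05, -0.9481810625147677, -0.31773050302847194, 81.3385259886766], [0.9999997932821503, -0.00021522558754985232, 0.000605899002837751, -0.27831487026552804], [-0.0006428856944841189, -0.3177304303435718, 0.9481808689968765, -142.31191549272162], [0.0, 0.0, 0.0, 1.0]]}
```

View pics/scene0.png

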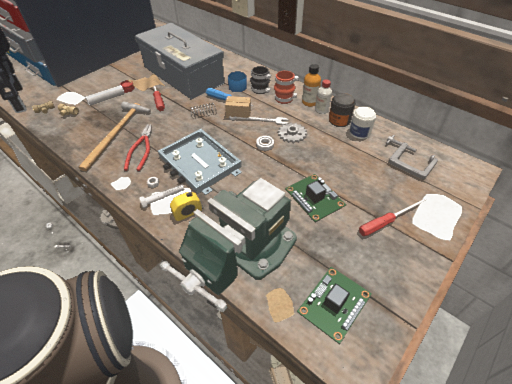

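View pics/side0.png

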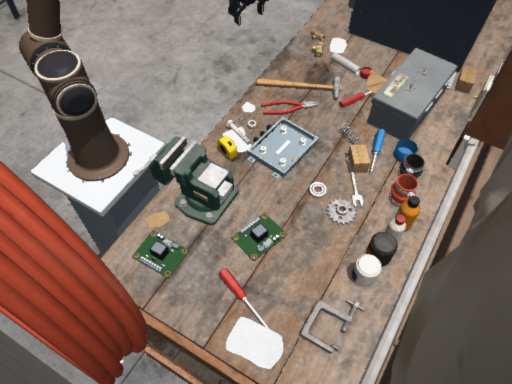

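View pics/wrist0.png

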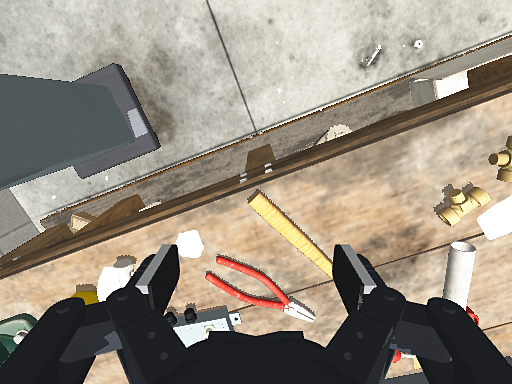

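```bash
cat > h.py <<'E'
import numpy as np,cv2,json
from rig import r
def tri(obs):
    # obs: list of (K,W2C,(u,v))
    A=[]
    for K,W,(u,v) in obs:
        P=np.array(K)@np.array(W)[:3]
        A+= [u*P[2]-P[0], v*P[2]-P[1]]
    A=np.array(A); x=np.linalg.lstsq(A[:,:3]/1,-A[:,3],rcond=None)[0]; return x
def onz(K,W,uv,z):
    W=np.array(W);R=W[:3,:3];t=W[:3,3];c=-R.T@t
    d=R.T@np.linalg.solve(K,[uv[0],uv[1],1]);return c+d*(z-c[2])/d[2]
def proj(K,W,p):
    q=np.array(K)@(np.array(W)[:3]@np.append(p,1));return q[:2]/q[2]
from scipy.spatial.transform import Rotation as Ro
def T(s):
    M=np.eye(4);M[:3,:3]=Ro.from_euler('xyz',s["orientation"]).as_matrix();M[:3,3]=s["tcp_pos"];return M
def shot(name,tag=None):
    s=r.read_state();d=r.snapshot(name);
    if name=="wrist": d["world_to_cam"]=np.linalg.inv(T(s)@np.array(d["mount"]))
    if tag:
        cv2.imwrite(f"pics/{tag}.png",d["frame"][:,:,::-1])
        np.savez(f"pics/{tag}.npz",f=d["frame"],K=d["camera_matrix"],W=d["world_to_cam"])
    return d
def load(tag):
    d=np.load(f"pics/{tag}.npz");return d["f"],d["K"],d["W"]
def crop(tag,x0,y0,x1,y1,k,out):
    f=load(tag)[0][y0:y1,x0:x1,::-1];f=cv2.resize(f,None,fx=k,fy=k,interpolation=cv2.INTER_CUBIC)
    for i in range(x0-x0%20+20,x1,20):cv2.putText(f,str(i),((i-x0)*k,10),0,.35,(0,0,255));cv2.line(f,((i-x0)*k,12),((i-x0)*k,18),(0,0,255))
    for i in range(y0-y0%20+20,y1,20):cv2.putText(f,str(i),(0,(i-y0)*k),0,.35,(0,0,255));cv2.line(f,(22,(i-y0)*k),(28,(i-y0)*k),(0,0,255))
    cv2.imwrite(f"pics/{out}.png",f)
E
python3 - <<'E'
from h import *
shot("scene","sc1");shot("side","si1")
s=load("sc1")[1:];i=load("si1")[1:]
for a,b in(((317,188),(260,231)),((337,295),(160,249)),((200,158),(283,146)),((265,143),(318,189)),((185,205),(228,147)),((376,223),(233,283)),((300,132),(341,210))):
    print(tri([(*s,a),(*i,b)]))
crop("sc1",150,120,350,225,4,"c1");crop("si1",220,110,300,265,4,"c2")
E
```

```text
[605.69407628  17.29913968  32.16518593]
[ 394.97300002 -174.2520072    26.93953716]
[501.83463515 340.165436    13.26659071]
[676.12821434 248.3350283    7.47709591]
[355.16283555 235.98152494  24.18411301]
[ 619.78923689 -147.75702536   11.53988088]
[771.88439474 198.06754957  24.99980754]
```

View pics/c1.png

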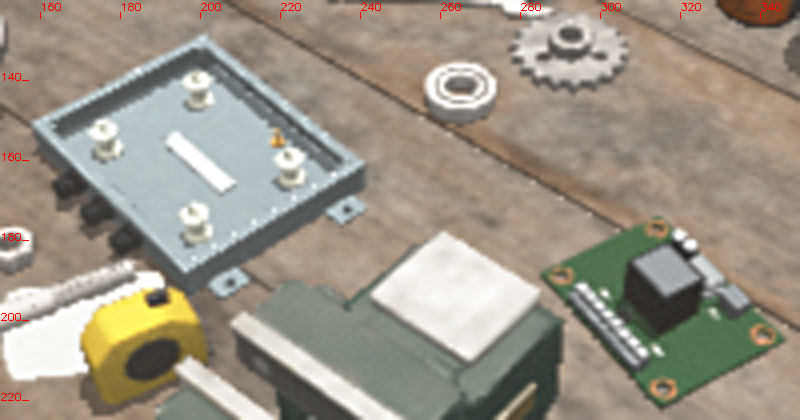

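View pics/c2.png

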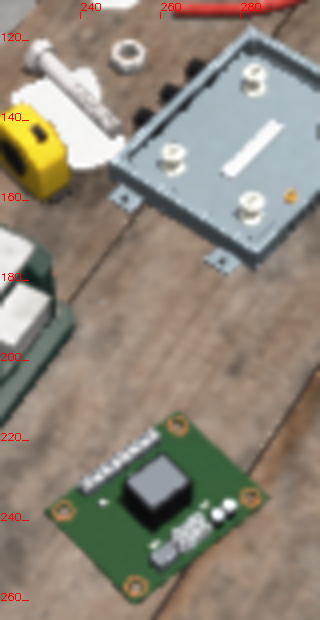

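```bash
python3 - <<'E'
from h import *
s=load("sc1")[1:];i=load("si1")[1:]
def fr(P,nm):
    P=np.array(P);print(nm);print(P.round(1));
    c=P.mean(0);x=(P[2]+P[3]-P[0]-P[1])[:2];y=(P[0]+P[2]-P[1]-P[3])[:2]
    print("c",c.round(1),"yawx",np.degrees(np.arctan2(x[1],x[0])),"yawy",np.degrees(np.arctan2(y[1],y[0]))-90)
S=lambda p:(150+p[0]/4,120+p[1]/4);I=lambda p:(220+p[0]/4,110+p[1]/4)
# a b c d : +y is left seen with x ahead
sc=[(560,275),(664,388),(657,227),(765,335)]
si=[(177,425),(64,511),(250,498),(135,588)]
def go(sc,si,n):
    fr([tri([(*s,S(a)),(*i,I(b))]) for a,b in zip(sc,si)],n)
# terminals: which side matches
go([sc[0],sc[1],sc[2],sc[3]],[si[1],si[0],si[3],si[2]],"B alt")
go(sc,si,"B")
s_=[(103,127),(195,210),(197,77),(290,156)]
i_=[(254,69),(173,149),None,(250,200)]
for a,b in zip(s_,i_):
    if b: print(tri([(*s,S(a)),(*i,I(b))]).round(1))
print(T(r.read_state()).round(3))
E
```

```text
B alt
[[ 5.501e+02  6.100e+00  2.200e+01]
 [ 5.799e+02  4.150e+01  6.000e-01]
 [ 6.252e+02 -1.700e+01  1.850e+01]
 [ 6.565e+02  1.310e+01  6.000e+00]]
c [602.9  10.9  11.8] yawx -18.74824741763722 yawy -222.96578340861805
B
[[582.2  82.6   1.3]
 [549.1 -22.6   1.1]
 [659.1  56.8   2.2]
 [625.1 -48.8   2.2]]
c [603.9  17.    1.7] yawx -18.75027994102258 yawy -17.651699000180926
[468.1 402.3  25. ]
[453.9 293.2  24.6]
[532.5 280.7  23.9]
[[-9.34000e-01  3.58000e-01 -1.00000e-03  2.23419e+02]
 [ 3.58000e-01  9.34000e-01 -1.00000e-03  5.83281e+02]
 [ 0.00000e+00 -1.00000e-03 -1.00000e+00  2.30652e+02]
 [ 0.00000e+00  0.00000e+00  0.00000e+00  1.00000e+00]]
```

```bash
python3 -m jog '[{"slide":[-50,-32,6],"twist":[0,0,-3],"grip":1},{"slide":[-105,-66,13],"twist":[0,0,-6],"grip":1},{"slide":[-160,-100,20],"twist":[0,0,-9],"grip":1},{"slide":[-210,-132,26],"twist":[0,0,-12],"grip":1},{"slide":[-238,-151,30],"twist":[0,0,-13.6],"grip":1}]'; python3 - <<'E'
from h import *
print(r.read_state()["tcp_pos"],np.abs(r.read_state()["qd"]).max())
shot("wrist","w1"); print(T(r.read_state()).round(3)); crop("w1",120,0,420,260,2,"w1c")
E
```

```text
clock: 0.88
tcp_pos: [393.0, 355.0, 201.0]
orientation: [-3.141, 0.0, 3.012]
contact_force: [-0.1, -0.3, 0.1]
gripper_width: 85.1
[393.04563271 355.01034944 200.96473152] 0.7419000406644384
[[-9.92000e-01  1.29000e-01  1.00000e-03  3.94601e+02]
 [ 1.29000e-01  9.92000e-01 -4.00000e-03  3.52160e+02]
 [-2.00000e-03 -4.00000e-03 -1.00000e+00  2.00364e+02]
 [ 0.00000e+00  0.00000e+00  0.00000e+00  1.00000e+00]]
```

View pics/w1c.png

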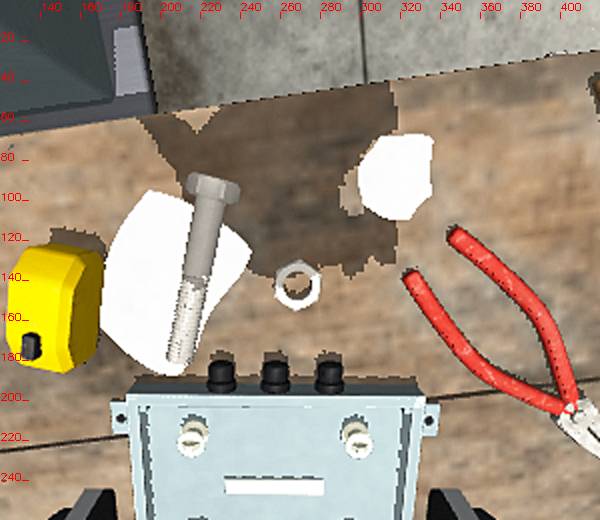

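```bash
python3 -m jog '[{"slide":[-50,0,0],"twist":[0,0,0],"grip":1},{"slide":[-100,0,0],"twist":[0,0,0],"grip":1},{"slide":[-130,0,0],"twist":[0,0,0],"grip":1},{"slide":[-130,0,0],"twist":[0,0,0],"grip":1},{"slide":[-130,0,0],"twist":[0,0,0],"grip":1}]'; python3 - <<'E'
from h import *
print(r.read_state()["tcp_pos"],np.abs(r.read_state()["qd"]).max())
shot("wrist","w2"); print(T(r.read_state()).round(3)); crop("w2",160,70,360,260,4,"w2c")
E
```

```text
clock: 1.55
tcp_pos: [519.6, 340.9, 200.8]
orientation: [-3.141, -0.002, 3.013]
contact_force: [-0.6, 0.6, -0.2]
gripper_width: 85.6
[519.63992025 340.88250847 200.77326236] 0.015420846953323639
[[-9.92000e-01  1.27000e-01 -2.00000e-03  5.19332e+02]
 [ 1.27000e-01  9.92000e-01 -0.00000e+00  3.41027e+02]
 [ 2.00000e-03 -1.00000e-03 -1.00000e+00  2.00841e+02]
 [ 0.00000e+00  0.00000e+00  0.00000e+00  1.00000e+00]]
```

View pics/w2c.png

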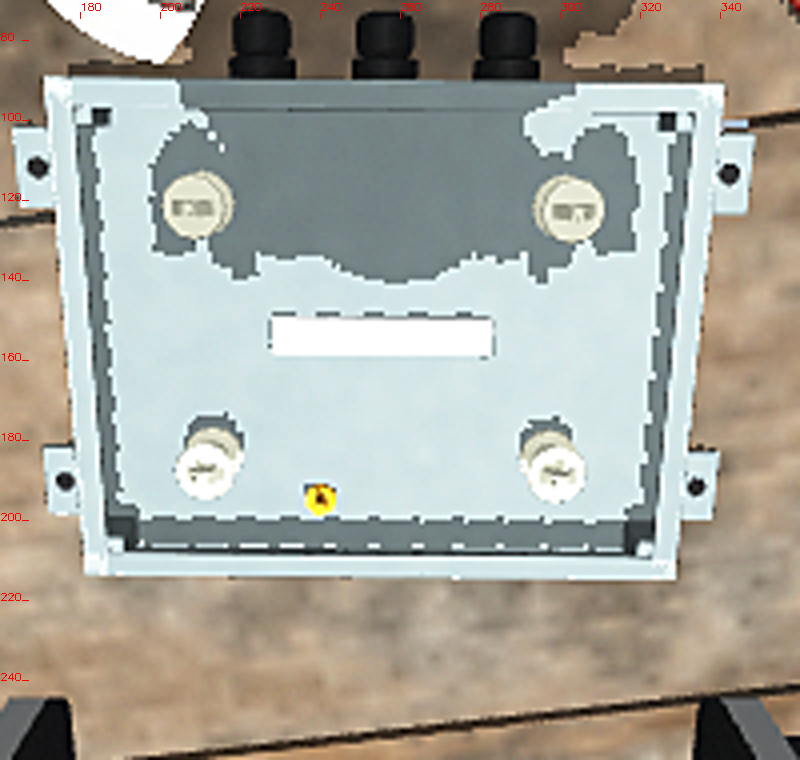

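```bash
cat > fit.py <<'E'
from h import *
from scipy.optimize import least_squares
def fit(K,W,model,uv,x0,freez=True):
    def f(p):
        R=Ro.from_euler('z',p[3]).as_matrix()
        return np.concatenate([proj(K,W,R@m+p[:3])-u for m,u in zip(model,uv)])
    g=(lambda q:f([q[0],q[1],q[2],q[3]])) if freez else (lambda q:f([q[0],q[1],0,q[2]]))
    q0=x0 if freez else [x0[0],x0[1],x0[3]]
    s=least_squares(g,q0);return s.x,s.fun.reshape(-1,2)
E
python3 - <<'E'
from fit import *
f,K,W=load("w2")
C=lambda u:np.array([160+(u[0]+.5)/4-.5,70+(u[1]+.5)/4-.5])
rim=[(-75,-95,24),(-75,95,24),(75,95,24),(75,-95,24)]
ru=[C(u) for u in[(45,78),(723,86),(676,578),(86,573)]]
fl=[(-40,55,22),(-40,-55,22),(40,55,22),(40,-55,22)]
fu=[C(u) for u in[(570,209),(197,205),(555,472),(207,470)]]
for m,u in((rim,ru),(fl,fu),(rim+fl,ru+fu)):
  for z in(True,False):
    q,res=fit(K,W,[np.array(a) for a in m],u,[501,342,0,-.13],z);print(q.round(3),np.degrees(q[-1]).round(2));print(res.round(1).tolist())
E
```

```text
[ 4.99895e+02  3.42848e+02 -2.63800e+00 -1.37000e-01] -7.87
[[0.0, 0.0], [0.2, -0.4], [-0.6, 0.2], [0.3, 0.2]]
[ 4.99643e+02  3.42884e+02 -1.37000e-01] -7.87
[[-0.7, -0.3], [1.0, -0.7], [-0.1, 0.8], [-0.3, 0.8]]
[ 4.99487e+02  3.42820e+02 -3.16000e+00 -1.37000e-01] -7.87
[[0.4, 0.3], [-0.4, 0.4], [0.1, -0.2], [-0.0, -0.5]]
[ 4.98987e+02  3.42889e+02 -1.37000e-01] -7.87
[[0.9, -0.0], [-0.9, 0.1], [0.5, 0.2], [-0.4, -0.1]]
[ 4.99682e+02  3.42836e+02 -2.84600e+00 -1.37000e-01] -7.87
[[0.1, -0.2], [0.2, -0.6], [-0.7, -0.0], [0.3, 0.0], [0.5, 0.4], [-0.4, 0.6], [0.1, -0.0], [0.0, -0.2]]
[ 4.99324e+02  3.42886e+02 -1.37000e-01] -7.87
[[-0.7, -0.6], [1.0, -1.0], [-0.1, 0.6], [-0.3, 0.6], [0.9, 0.3], [-0.9, 0.4], [0.5, 0.4], [-0.4, 0.2]]
```

```bash
python3 -m jog '[{"slide":[-18,-40,0],"twist":[0,0,2],"grip":1},{"slide":[-42,-94,0],"twist":[0,0,4],"grip":1},{"slide":[-67,-148,0],"twist":[0,0,6],"grip":1},{"slide":[-92,-202,0],"twist":[0,0,8],"grip":1},{"slide":[-117,-256,0],"twist":[0,0,10],"grip":1}]';python3 -m jog '[{"slide":[-27,-48,0],"twist":[0,0,0.7],"grip":1},{"slide":[-33,-58,0],"twist":[0,0,0.7],"grip":1},{"slide":[-33,-58,0],"twist":[0,0,0.7],"grip":1},{"slide":[-33,-58,0],"twist":[0,0,0.7],"grip":1}]'; python3 - <<'E'
from h import *
print(r.read_state()["tcp_pos"],np.abs(r.read_state()["qd"]).max())
shot("wrist","w3"); print(T(r.read_state()).round(3)); crop("w3",160,70,360,260,4,"w3c")
E
```

```text
clock: 2.22
tcp_pos: [603.3, 71.4, 201.6]
orientation: [3.141, 0.0, 2.839]
contact_force: [0.4, 0.3, 0.1]
gripper_width: 85.4
clock: 2.72
tcp_pos: [617.5, 8.7, 201.2]
orientation: [3.141, -0.001, 2.828]
contact_force: [0.2, -0.1, 0.2]
gripper_width: 85.2
[617.50666824   8.68944557 201.22340017] 0.0065455998465861875
[[-9.51000e-01  3.08000e-01 -0.00000e+00  6.17607e+02]
 [ 3.08000e-01  9.51000e-01  1.00000e-03  8.75700e+00]
 [ 1.00000e-03  0.00000e+00 -1.00000e+00  2.01241e+02]
 [ 0.00000e+00  0.00000e+00  0.00000e+00  1.00000e+00]]
```

View pics/w3c.png

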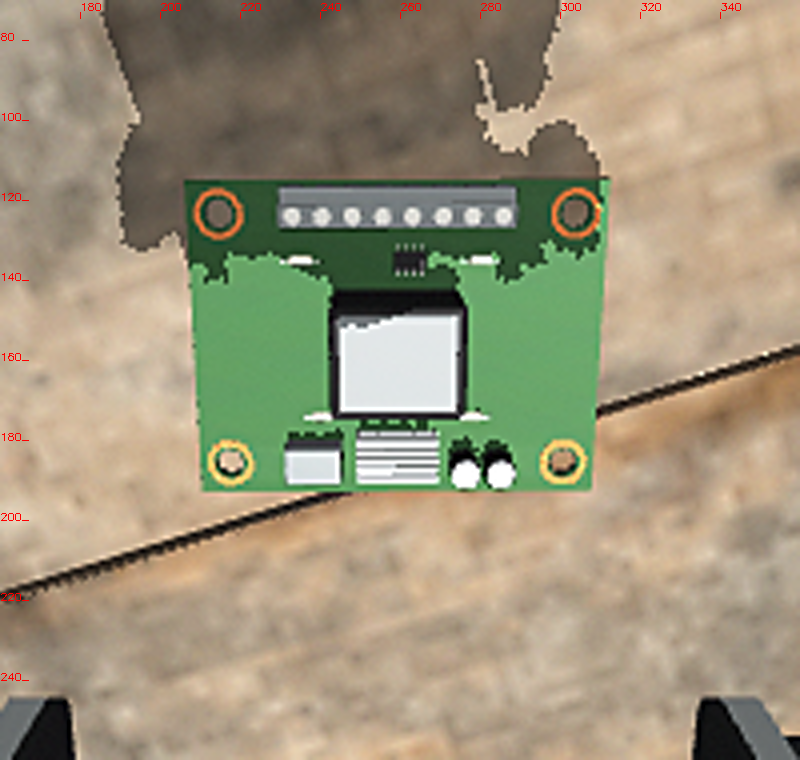

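```bash
python3 - <<'E'
from fit import *
f,K,W=load("w3")
C=lambda u:np.array([160+(u[0]+.5)/4-.5,70+(u[1]+.5)/4-.5])
m=[(-50,-65,3),(-50,65,3),(50,65,3),(50,-65,3),(-40,-55,3),(-40,55,3),(40,55,3),(40,-55,3)]
u=[C(a) for a in[(184,179),(608,178),(592,491),(203,490),(219,213),(577,212),(563,461),(231,461)]]
for z in(True,False):
    q,res=fit(K,W,[np.array(a) for a in m],u,[604,17,0,-.31],z);print(q.round(3),np.degrees(q[-1]).round(2));print(res.round(1).tolist())
M=T(r.read_state());p=np.array([q[0],q[1],25]);d=p-M[:3,3]
print("grasp point in tool",(M[:3,:3].T@d).round(1),"yaw err",np.degrees(np.arctan2(M[1,1],M[0,1]))-90-np.degrees(q[-1]))
# transformer top corners
print([onz(K,W,C(a),37).round(1).tolist() for a in[(337,312),(463,310),(461,411),(338,414)]])
E
```

```text
[ 6.02059e+02  1.83020e+01 -7.08000e-01 -3.11000e-01] -17.82
[[0.1, 0.1], [0.6, 0.1], [-0.2, -0.4], [-0.1, 0.1], [-0.1, 0.0], [-0.3, 0.0], [-0.1, -0.0], [0.0, 0.2]]
[ 6.01952e+02  1.83260e+01 -3.11000e-01] -17.82
[[-0.0, 0.0], [0.7, -0.0], [-0.1, -0.3], [-0.2, 0.2], [-0.2, -0.0], [-0.2, -0.0], [0.0, 0.0], [-0.1, 0.2]]
grasp point in tool [ 17.7   4.2 176.3] yaw err -0.10484337689058165
[[582.4, 6.1, 37.0], [592.9, 40.4, 37.0], [621.1, 31.4, 37.0], [610.8, -3.2, 37.0]]
```

```bash
python3 -m jog '[{"slide":[17.7,4.2,45],"twist":[0,0,0],"grip":1},{"slide":[17.7,4.2,95],"twist":[0,0,0],"grip":1},{"slide":[17.7,4.2,130],"twist":[0,0,0],"grip":1},{"slide":[17.7,4.2,140],"twist":[0,0,0],"grip":1},{"slide":[17.7,4.2,140],"twist":[0,0,0],"grip":1}]'; python3 - <<'E'
from h import *
shot("wrist","w4"); M=T(r.read_state());print(M.round(3)); print(M[:3,:3].T@(np.array([602,18.3,25])-M[:3,3])); crop("w4",156,100,356,250,4,"w4c")
E
```

```text
clock: 3.4
tcp_pos: [602.6, 17.2, 61.3]
orientation: [-3.142, -0.001, 2.828]
contact_force: [0.5, 0.2, -0.1]
gripper_width: 85.3
[[-9.51000e-01  3.09000e-01  2.00000e-03  6.03759e+02]
 [ 3.09000e-01  9.51000e-01 -0.00000e+00  1.68770e+01]
 [-2.00000e-03  1.00000e-03 -1.00000e+00  6.24640e+01]
 [ 0.00000e+00  0.00000e+00  0.00000e+00  1.00000e+00]]
[ 2.18303243  0.78916299 37.46045735]
```

View pics/w4.png

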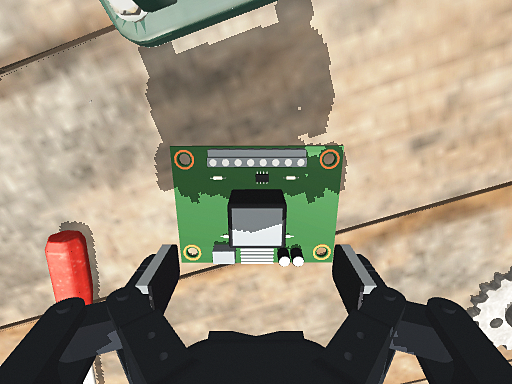

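```bash
python3 -m jog '[{"slide":[1,0,30],"twist":[0,0,0],"grip":1},{"slide":[1,0,50],"twist":[0,0,0],"grip":1},{"slide":[1,0,57],"twist":[0,0,0],"grip":1},{"slide":[1,0,57],"twist":[0,0,0],"grip":0.8},{"slide":[1,0,57],"twist":[0,0,0],"grip":0.5}]'; python3 -m jog '[{"slide":[0,0,0],"twist":[0,0,0],"grip":0},{"slide":[0,0,0],"twist":[0,0,0],"grip":0},{"slide":[0,0,0],"twist":[0,0,0],"grip":0},{"slide":[0,0,0],"twist":[0,0,0],"grip":0}]'; python3 -m jog '[{"slide":[0,0,0],"twist":[0,0,0],"grip":0},{"slide":[0,0,-2],"twist":[0,0,0],"grip":0},{"slide":[0,0,-6],"twist":[0,0,0],"grip":0},{"slide":[0,0,-20],"twist":[0,0,0],"grip":0},{"slide":[0,0,-40],"twist":[0,0,0],"grip":0}]'
```

```text
clock: 4.08
tcp_pos: [602.7, 16.5, 5.2]
orientation: [3.141, 0.002, 2.826]
contact_force: [-0.1, 0.2, 0.1]
gripper_width: 51.7
clock: 4.58
tcp_pos: [603.1, 16.6, 5.5]
orientation: [3.141, 0.002, 2.826]
contact_force: [0.6, 0.3, 5.2]
gripper_width: 39.0
clock: 5.2
tcp_pos: [601.0, 16.6, 44.6]
orientation: [-3.141, -0.002, 2.826]
contact_force: [0.4, -0.6, -2.7]
gripper_width: 39.1
```

```bash
python3 -m jog '[{"slide":[0,0,-50],"twist":[0,0,0],"grip":0},{"slide":[0,0,-100],"twist":[0,0,0],"grip":0},{"slide":[0,0,-145],"twist":[0,0,0],"grip":0},{"slide":[0,0,-155],"twist":[0,0,0],"grip":0},{"slide":[0,0,-155],"twist":[0,0,0],"grip":0}]'; python3 - <<'E'
from h import *
shot("wrist","w5"); M=T(r.read_state());print(M.round(3)); crop("w5",140,100,380,300,3,"w5c")
E
```

```text
clock: 5.82
tcp_pos: [601.7, 16.6, 199.9]
orientation: [3.141, 0.001, 2.826]
contact_force: [-0.9, 0.5, -1.7]
gripper_width: 39.3
[[-9.51000e-01  3.10000e-01 -2.00000e-03  6.00533e+02]
 [ 3.10000e-01  9.51000e-01  0.00000e+00  1.66090e+01]
 [ 2.00000e-03 -1.00000e-03 -1.00000e+00  1.98007e+02]
 [ 0.00000e+00  0.00000e+00  0.00000e+00  1.00000e+00]]
```

View pics/w5c.png

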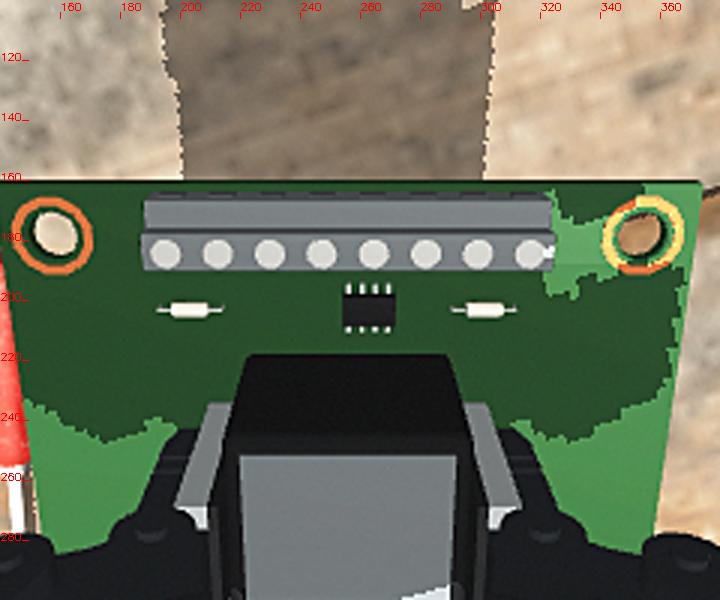

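```bash
python3 - <<'E'
from fit import *
f,K,W=load("w5")
mount=np.array(r.snapshot("wrist")["mount"])
# frame F: tool flipped (x'=-x,y'=y,z'=-z)
Fl=np.diag([-1,1,-1,1.]);Wt=np.linalg.inv(mount)@Fl   # F->cam
C=lambda u:np.array([140+(u[0]+.5)/3-.5,100+(u[1]+.5)/3-.5])
m=[np.array(a,float) for a in[(-40,-55,3),(-40,55,3),(-50,65,3)]]
u=[C(a) for a in[(52,235),(643,235),(703,182)]]
q,res=fit(K,Wt,m,u,[0,0,0,0]);print(q.round(2),np.degrees(q[3]),res.round(2).tolist())
# same for tray seen in w2 in F frame for consistency
f,K,W=load("w2")
C=lambda u:np.array([160+(u[0]+.5)/4-.5,70+(u[1]+.5)/4-.5])
rim=[(-75,-95,24),(-75,95,24),(75,95,24),(75,-95,24),(-40,55,22),(-40,-55,22),(40,55,22),(40,-55,22)]
ru=[C(u) for u in[(45,78),(723,86),(676,578),(86,573),(570,209),(197,205),(555,472),(207,470)]]
q,res=fit(K,Wt,[np.array(a,float) for a in rim],ru,[-20,0,-200,0]);print(q.round(2),np.degrees(q[3]))
q2,res=fit(K,Wt@np.array([[1,0,0,0],[0,1,0,0],[0,0,1,-201],[0,0,0,1.]]),[np.array(a,float) for a in rim],ru,[-20,0,0,0],False);print(q2.round(2))
E
```

```text
[-1.25 -0.25 -5.76 -0.  ] -0.000289643478551278 [[0.02, 0.01], [-0.21, -0.02], [0.18, 0.01]]
[-1.9700e+01 -4.1000e-01 -2.0364e+02 -1.0000e-02] -0.5155732389300942
[-2.004e+01 -4.000e-01 -1.000e-02]
```

```bash
python3 -m jog '[{"slide":[18,25,0],"twist":[0,0,-1],"grip":0},{"slide":[48,68,0],"twist":[0,0,-3],"grip":0},{"slide":[83,117,0],"twist":[0,0,-5],"grip":0},{"slide":[119,168,0],"twist":[0,0,-7],"grip":0},{"slide":[155,220,0],"twist":[0,0,-9],"grip":0}]'; python3 - <<'E'
from h import *
M=T(r.read_state());print(M.round(3)); print(M[:3,:3].T@(np.array([500.9,343.0,0])-M[:3,3]),np.degrees(np.arctan2(M[1,1],M[0,1]))-90)
E
```

```text
clock: 6.55
tcp_pos: [520.4, 273.9, 196.2]
orientation: [-3.139, -0.004, 2.984]
contact_force: [0.5, -0.3, -2.4]
gripper_width: 39.4
[[-9.88000e-01  1.57000e-01 -5.00000e-03  5.20418e+02]
 [ 1.57000e-01  9.88000e-01 -2.00000e-03  2.73948e+02]
 [ 4.00000e-03 -3.00000e-03 -1.00000e+00  1.96169e+02]
 [ 0.00000e+00  0.00000e+00  0.00000e+00  1.00000e+00]]
[ 29.27266621  65.68546984 196.1122192 ] -9.019745170602704
```

```bash
python3 -m jog '[{"slide":[20,42,20],"twist":[0,0,-1],"grip":0},{"slide":[31,65,50],"twist":[0,0,-1.2],"grip":0},{"slide":[31,65,80],"twist":[0,0,-1.2],"grip":0},{"slide":[31,65,100],"twist":[0,0,-1.2],"grip":0},{"slide":[31,65,100],"twist":[0,0,-1.2],"grip":0}]'; python3 - <<'E'
from h import *
shot("scene","sc6");shot("side","si6");shot("wrist","w6")
M=T(r.read_state());print(M.round(3)); print(M[:3,:3].T@(np.array([500.9,343.0,0])-M[:3,3]),np.degrees(np.arctan2(M[1,1],M[0,1]))-90)
crop("w6",140,100,380,300,3,"w6c");crop("sc6",130,80,260,200,5,"sc6c");crop("si6",220,90,330,190,6,"si6c")
E
```

```text
clock: 7.18
tcp_pos: [500.0, 340.3, 95.6]
orientation: [-3.137, -0.006, 3.004]
contact_force: [0.1, 0.1, -2.2]
gripper_width: 39.6
[[-9.90000e-01  1.38000e-01  2.00000e-03  5.03482e+02]
 [ 1.38000e-01  9.90000e-01  1.00000e-03  3.42148e+02]
 [-1.00000e-03  1.00000e-03 -1.00000e+00  1.00158e+02]
 [ 0.00000e+00  0.00000e+00  0.00000e+00  1.00000e+00]]
[  2.81810508   0.37884027 100.15419751] -7.907771020101833
```

View pics/w6c.png

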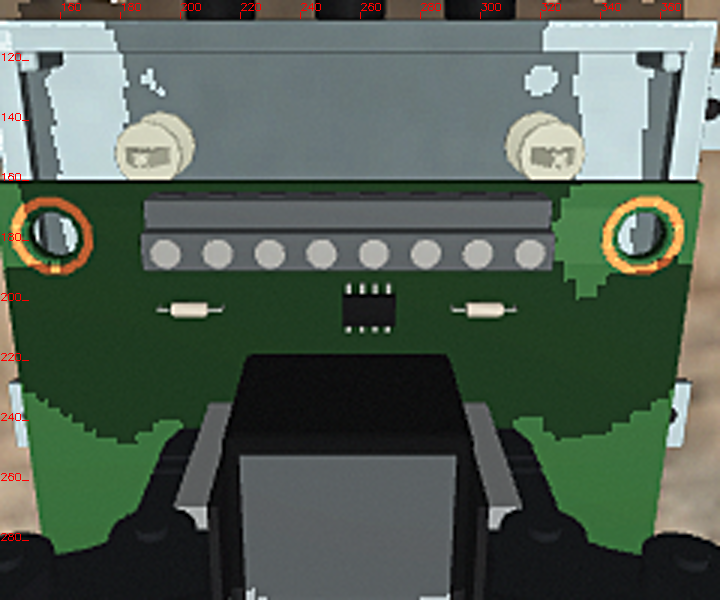

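View pics/sc6c.png

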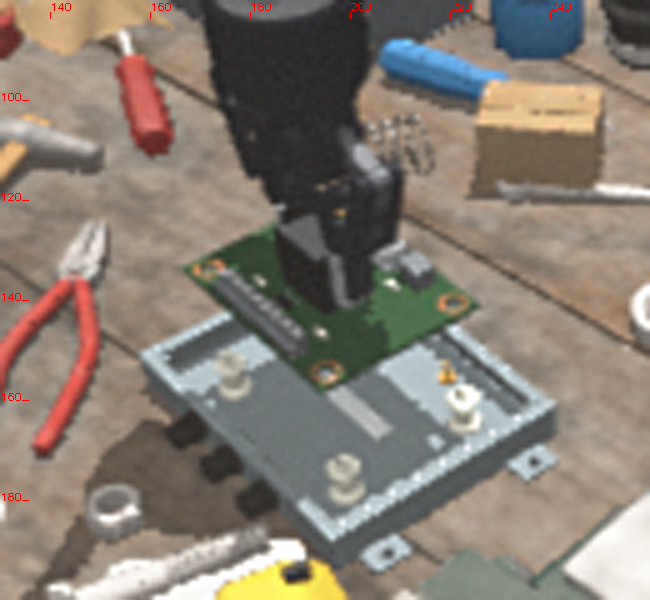

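View pics/si6c.png

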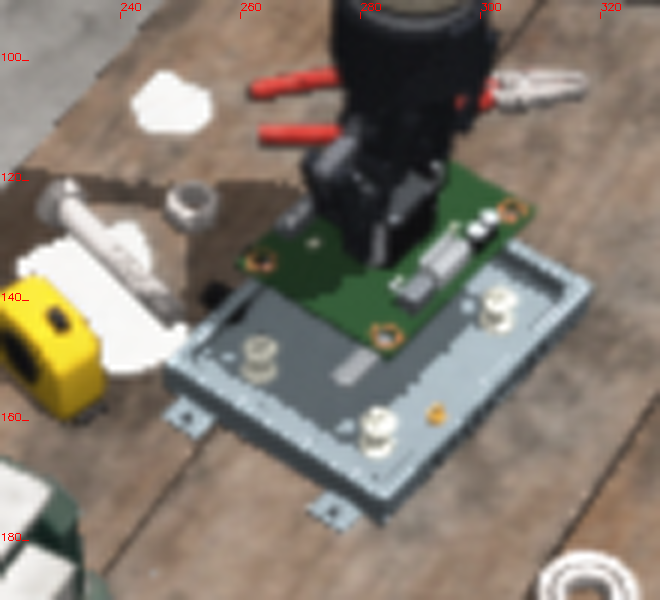

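```bash
cat > tf.py <<'E'
from fit import *
mount=np.load("mount.npy") if __import__("os").path.exists("mount.npy") else None
if mount is None:
    mount=np.array(r.snapshot("wrist")["mount"]);np.save("mount.npy",mount)
Fl=np.diag([-1,1,-1,1.]);Wt=np.linalg.inv(mount)@Fl
E
python3 - <<'E'
from tf import *
P=[]
for _ in range(5):
    s=r.read_state();P.append(np.r_[s["tcp_pos"],T(s)[0,1]]);r.snapshot("side")
P=np.array(P);print(P.round(2))
f,K,W=load("w6")
C=lambda u:np.array([140+(u[0]+.5)/3-.5,100+(u[1]+.5)/3-.5])
for zz in(-100,-97,-94):
  m=[np.array(a,float)+[0,0,0] for a in[(-40,-55,22),(-40,55,22)]]
  u=[C(a) for a in[(149,152),(546,152)]]
  Wz=Wt.copy();Wz[:3,3]+=Wz[:3,2]*zz
  q,res=fit(K,Wz,m,u,[0,0,0,0],False);print(zz,q.round(2),np.degrees(q[-1]),res.round(2).tolist())
E
```

```text
[[5.0379e+02 3.4233e+02 1.0072e+02 1.4000e-01]
 [5.0382e+02 3.4243e+02 1.0091e+02 1.4000e-01]
 [5.0368e+02 3.4245e+02 1.0090e+02 1.4000e-01]
 [5.0347e+02 3.4243e+02 1.0076e+02 1.4000e-01]
 [5.0325e+02 3.4234e+02 1.0057e+02 1.4000e-01]]
-100 [-3.97 -0.22 -0.  ] -0.0065818654973835026 [[-0.81, 0.06], [0.81, 0.06]]
-97 [-4.42 -0.22 -0.  ] -0.006689821425129978 [[-1.72, 0.14], [1.73, 0.14]]
-94 [-4.86 -0.22 -0.  ] -0.006808904801589883 [[-2.67, 0.22], [2.67, 0.22]]
```

```bash
python3 -m jog '[{"slide":[1.5,0.1,20],"twist":[0,0,0],"grip":0},{"slide":[2.6,0.1,40],"twist":[0,0,0],"grip":0},{"slide":[2.6,0.1,52],"twist":[0,0,0],"grip":0},{"slide":[2.6,0.1,55],"twist":[0,0,0],"grip":0},{"slide":[2.6,0.1,55],"twist":[0,0,0],"grip":0}]'; python3 - <<'E'
from h import *
shot("scene","sc7");shot("side","si7");shot("wrist","w7")
M=T(r.read_state());print(M.round(3))
crop("w7",140,70,380,270,3,"w7c");crop("sc7",130,100,260,200,6,"sc7c");crop("si7",220,100,330,190,7,"si7c")
E
```

```text
clock: 8.25
tcp_pos: [499.8, 342.6, 43.9]
orientation: [-3.141, -0.0, 3.004]
contact_force: [-0.5, 0.5, -1.6]
gripper_width: 39.4
[[-9.91000e-01  1.37000e-01  2.00000e-03  5.00601e+02]
 [ 1.37000e-01  9.91000e-01  1.00000e-03  3.43025e+02]
 [-1.00000e-03  1.00000e-03 -1.00000e+00  4.50800e+01]
 [ 0.00000e+00  0.00000e+00  0.00000e+00  1.00000e+00]]
```

View pics/w7c.png

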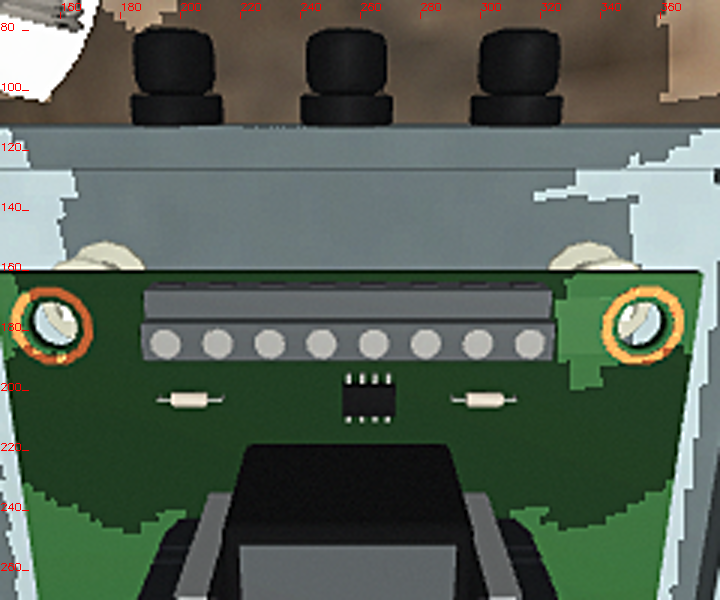

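View pics/sc7c.png

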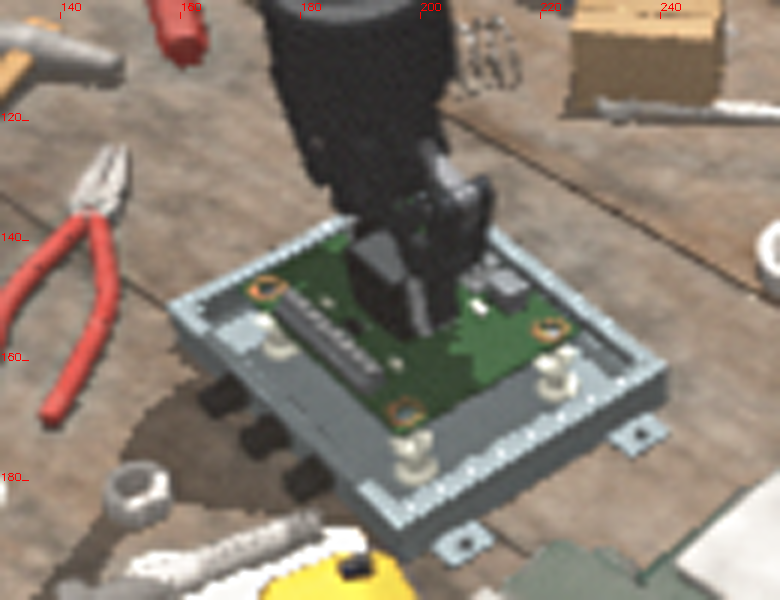

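View pics/si7c.png

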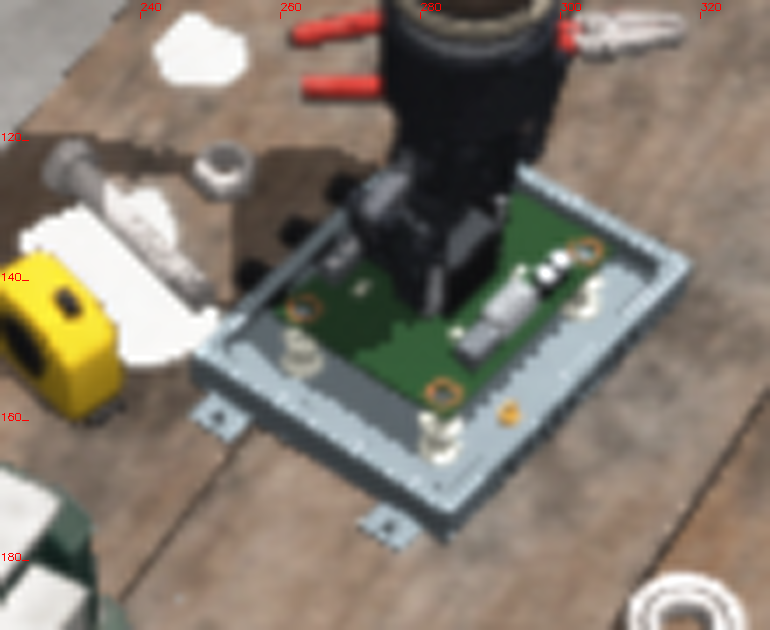

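```bash
python3 - <<'E'
from tf import *
f,K,W=load("w7")
zt=45.0 # tcp z
for off in(-2,0,2):
  for y in(-55,55):
    p=np.array([-49-1.25+off,y-.25,22-zt]);u=proj(K,Wt,p);print(off,y,((u-[140,70]+.5)*3-.5).round(1))
# fixed views: where vertical line through hole goes
for tag,x0,y0,k,hs in(("sc7",130,100,6,dict(a=(267,288),b=(405,412),d=(551,328))),("si7",220,100,7,dict(b=(303,308),d=(444,393),c=(585,249)))):
    f,K,W=load(tag)
    for n,h in hs.items():
        uv=np.array([x0+(h[0]+.5)/k-.5,y0+(h[1]+.5)/k-.5])
        p=onz(K,W,uv,42.5);u=proj(K,W,[p[0],p[1],31.7]);u2=proj(K,W,[p[0],p[1],22]);print(tag,n,p.round(1),((u-[x0,y0]+.5)*k-.5).round(0),((u2-[x0,y0]+.5)*k-.5).round(0))
crop("sc7",185,140,235,185,14,"z1");crop("si7",250,130,310,170,12,"z2")
E
```

```text
-2 -55 [ 80.3 247.4]
-2 55 [614.7 247.3]
0 -55 [ 81.3 257. ]
0 55 [613.7 257. ]
2 -55 [ 82.3 266.6]
2 55 [612.7 266.5]
sc7 a [465.6 401.1  42.5] [271. 305.] [275. 321.]
sc7 b [451.2 292.6  42.5] [408. 429.] [411. 444.]
sc7 d [531.1 281.5  42.5] [553. 345.] [555. 361.]
si7 b [452.3 293.1  42.5] [303. 323.] [302. 337.]
si7 d [531.8 283.1  42.5] [443. 408.] [442. 421.]
si7 c [546.2 391.6  42.5] [583. 264.] [581. 278.]
```

View pics/z1.png

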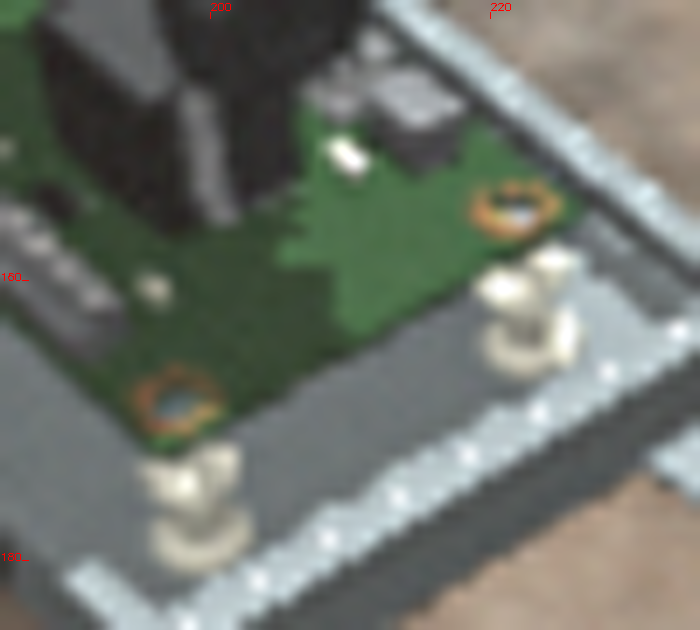

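View pics/z2.png

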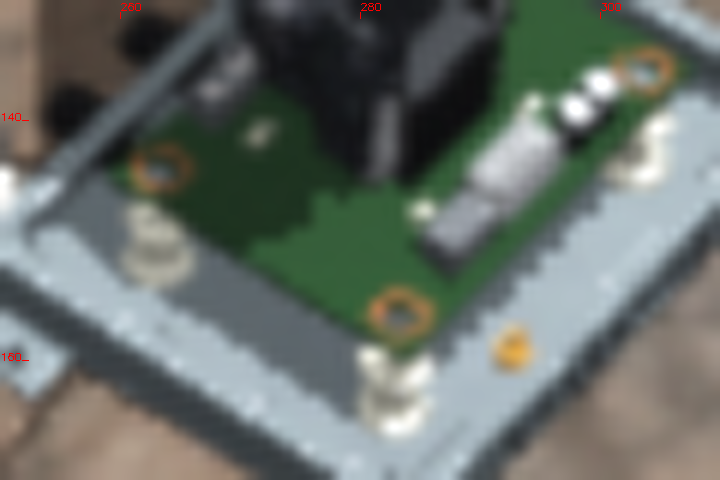

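```bash
python3 - <<'E'
from tf import *
f,K,W=load("w7")
for zt in(45,42):
 for z in(3,4,6):
  for off in(-2,0,2):
    u=[((proj(K,Wt,np.array([-49-1.25+off,y-.25,z-zt]))-[140,70]+.5)*3-.5).round(1) for y in(-55,55)];print(zt,z,off,u)
 # rim outer edge z24
 print([((proj(K,Wt,np.array([-75-1.25,y-.25,24-zt]))-[140,70]+.5)*3-.5).round(1) for y in (0,)])
E
```

```text
45 3 -2 [array([106.4, 232.8]), array([588.5, 232.7])]
45 3 0 [array([107.2, 241.5]), array([587.7, 241.5])]
45 3 2 [array([108. , 250.2]), array([586.8, 250.1])]
45 4 -2 [array([105.1, 233.5]), array([589.7, 233.4])]
45 4 0 [array([106. , 242.2]), array([588.9, 242.2])]
45 4 2 [array([106.8, 251. ]), array([588.1, 250.9])]
45 6 -2 [array([102.6, 234.9]), array([592.3, 234.8])]
45 6 0 [array([103.4, 243.8]), array([591.4, 243.7])]
45 6 2 [array([104.3, 252.6]), array([590.6, 252.5])]
[array([347.5, 126. ])]
42 3 -2 [array([102.6, 234.9]), array([592.3, 234.8])]
42 3 0 [array([103.4, 243.8]), array([591.4, 243.7])]
42 3 2 [array([104.3, 252.6]), array([590.6, 252.5])]
42 4 -2 [array([101.3, 235.6]), array([593.6, 235.5])]
42 4 0 [array([102.2, 244.5]), array([592.7, 244.5])]
42 4 2 [array([103. , 253.4]), array([591.9, 253.3])]
42 6 -2 [array([ 98.7, 237.1]), array([596.2, 237. ])]
42 6 0 [array([ 99.6, 246.1]), array([595.3, 246. ])]
42 6 2 [array([100.5, 255. ]), array([594.4, 255. ])]
[array([347.5, 126.5])]
```

```bash
python3 -m jog '[{"slide":[0,0,4],"twist":[0,0,0],"grip":0},{"slide":[0,0,7],"twist":[0,0,0],"grip":0},{"slide":[0,0,9],"twist":[0,0,0],"grip":0},{"slide":[0,0,11],"twist":[0,0,0],"grip":0},{"slide":[0,0,11],"twist":[0,0,0],"grip":0}]';python3 -m jog '[{"slide":[0,0,1],"twist":[0,0,0],"grip":0},{"slide":[0,0,1],"twist":[0,0,0],"grip":0}]'
```

```text
clock: 9.02
tcp_pos: [499.7, 342.5, 33.0]
orientation: [-3.141, -0.0, 3.004]
contact_force: [0.3, -0.5, -1.7]
gripper_width: 39.0
clock: 9.28
tcp_pos: [499.8, 342.6, 32.2]
orientation: [-3.142, -0.0, 3.004]
contact_force: [-0.2, 0.3, -2.8]
gripper_width: 39.3
```

```bash
python3 -m jog '[{"slide":[0,0,0.8],"twist":[0,0,0],"grip":0},{"slide":[0,0,0.8],"twist":[0,0,0],"grip":0}]';python3 -m jog '[{"slide":[0,0,0.8],"twist":[0,0,0],"grip":0},{"slide":[0,0,0.8],"twist":[0,0,0],"grip":0}]'
```

```text
clock: 9.52
tcp_pos: [500.0, 342.8, 31.6]
orientation: [3.141, 0.0, 3.004]
contact_force: [-0.8, -0.1, -2.4]
gripper_width: 39.4
clock: 9.78
tcp_pos: [500.1, 342.8, 31.2]
orientation: [3.141, 0.001, 3.004]
contact_force: [-0.7, -1.2, -0.3]
gripper_width: 39.3
```

```bash
python3 -m jog '[{"slide":[0,0,0],"twist":[0,0,0],"grip":0.6},{"slide":[0,0,0],"twist":[0,0,0],"grip":0.7},{"slide":[0,0,0],"twist":[0,0,0],"grip":0.7},{"slide":[0,0,-10],"twist":[0,0,0],"grip":0.8},{"slide":[0,0,-40],"twist":[0,0,0],"grip":0.9}]';python3 -m jog '[{"slide":[0,0,-50],"twist":[0,0,0],"grip":0.5},{"slide":[-10,0,-100],"twist":[0,0,0],"grip":0},{"slide":[-20,0,-130],"twist":[0,0,0],"grip":0},{"slide":[-20,0,-130],"twist":[0,0,0],"grip":0},{"slide":[-20,0,-130],"twist":[0,0,0],"grip":0}]'; python3 - <<'E'
from h import *
shot("scene","sc8");shot("side","si8");shot("wrist","w8")
M=T(r.read_state());print(M.round(3))
crop("w8",160,70,360,260,4,"w8c");crop("sc8",140,120,240,200,7,"sc8c");crop("si8",240,110,310,180,8,"si8c")
E
```

```text
clock: 10.4
tcp_pos: [498.3, 341.7, 69.7]
orientation: [-3.139, -0.003, 3.004]
contact_force: [0.1, -0.5, 0.9]
gripper_width: 77.0
clock: 11.02
tcp_pos: [518.6, 339.4, 199.7]
orientation: [-3.141, -0.002, 3.004]
contact_force: [-0.4, 0.0, -0.7]
gripper_width: -0.1
[[-9.91000e-01  1.37000e-01 -4.00000e-03  5.18002e+02]
 [ 1.37000e-01  9.91000e-01 -2.00000e-03  3.39146e+02]
 [ 4.00000e-03 -3.00000e-03 -1.00000e+00  1.98357e+02]
 [ 0.00000e+00  0.00000e+00  0.00000e+00  1.00000e+00]]
```

View pics/w8c.png

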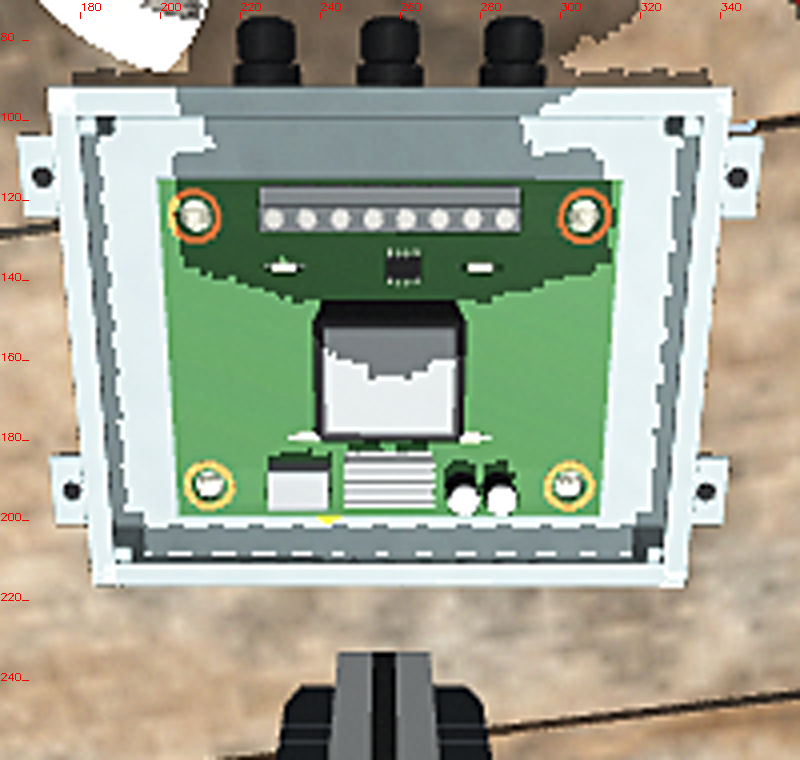

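View pics/sc8c.png

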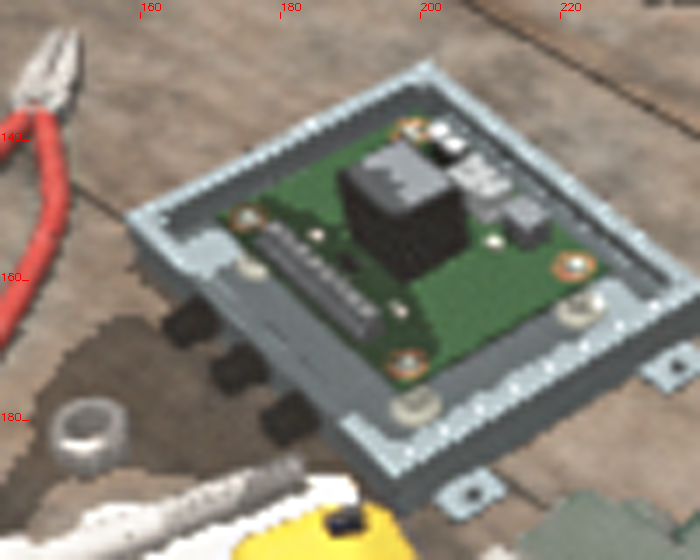

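View pics/si8c.png

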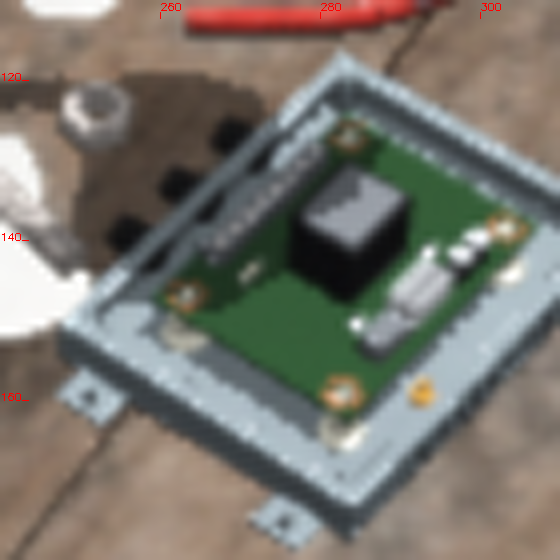

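```bash
python3 - <<'E'
from tf import *
f,K,W=load("w8")
C=lambda u:np.array([160+(u[0]+.5)/4-.5,70+(u[1]+.5)/4-.5])
m=[(-40,-55,3),(-40,55,3),(40,55,3),(40,-55,3),(-50,-65,3),(-50,65,3),(50,65,3),(50,-65,3)]
u=[C(a) for a in[(194,216),(585,216),(569,485),(209,485),(158,178),(622,180),(602,515),(179,514)]]
q,res=fit(K,Wt,[np.array(a,float) for a in m],u,[-20,0,-170,0]);print(q.round(2),np.degrees(q[3]),res.round(1).tolist())
M=T(r.read_state());F=M@Fl
c=(F@np.r_[q[:3],1])[:3];print("board world",c.round(1), "tcp",M[:3,3].round(1))
P=[r.read_state() for _ in range(3)]
for n,p in dict(a=(-22,53),c=(22,53),b=(-22,-53),d=(22,-53)).items():
    x=Ro.from_euler('z',q[3]).apply([p[0],p[1],0])+q[:3];print(n,"tool slide",(-x[0]).round(1),x[1].round(1),(-x[2]-3).round(1))
E
```

```text
[ -18.7     1.67 -173.31   -0.  ] -0.03731359733062284 [[0.3, -0.1], [-0.0, -0.1], [0.0, -0.0], [0.2, -0.1], [-0.1, 0.1], [0.2, -0.3], [-0.6, 0.2], [-0.0, 0.4]]
board world [499.  343.   25.1] tcp [518.  339.1 198.4]
a tool slide 40.7 54.7 170.3
c tool slide -3.3 54.7 170.3
b tool slide 40.7 -51.3 170.3
d tool slide -3.3 -51.3 170.3
```

```bash
python3 -m jog '[{"slide":[20,25,40],"twist":[0,0,0],"grip":0},{"slide":[40.7,54.7,80],"twist":[0,0,0],"grip":0},{"slide":[40.7,54.7,120],"twist":[0,0,0],"grip":0},{"slide":[40.7,54.7,148],"twist":[0,0,0],"grip":0},{"slide":[40.7,54.7,158],"twist":[0,0,0],"grip":0}]';python3 -m jog '[{"slide":[0,0,4],"twist":[0,0,0],"grip":0},{"slide":[0,0,6],"twist":[0,0,0],"grip":0},{"slide":[0,0,6],"twist":[0,0,0],"grip":0}]'; python3 - <<'E'
from h import *
M=T(r.read_state());b=Ro.from_euler('z',-7.9,degrees=True).as_matrix().T@(M[:3,3]-np.array([499,342.9,0]));print(b.round(1))
shot("side","si9");crop("si9",240,90,330,170,8,"si9c")
shot("wrist","w9")
E
```

```text
clock: 11.8
tcp_pos: [484.0, 398.0, 38.9]
orientation: [-3.137, -0.005, 3.005]
contact_force: [0.5, 0.1, -0.2]
gripper_width: 0.7
clock: 12.18
tcp_pos: [487.7, 400.1, 37.9]
orientation: [3.14, 0.002, 3.004]
contact_force: [0.4, 0.2, 0.4]
gripper_width: 0.0
[-19.1  55.1  37.9]
```

View pics/si9c.png

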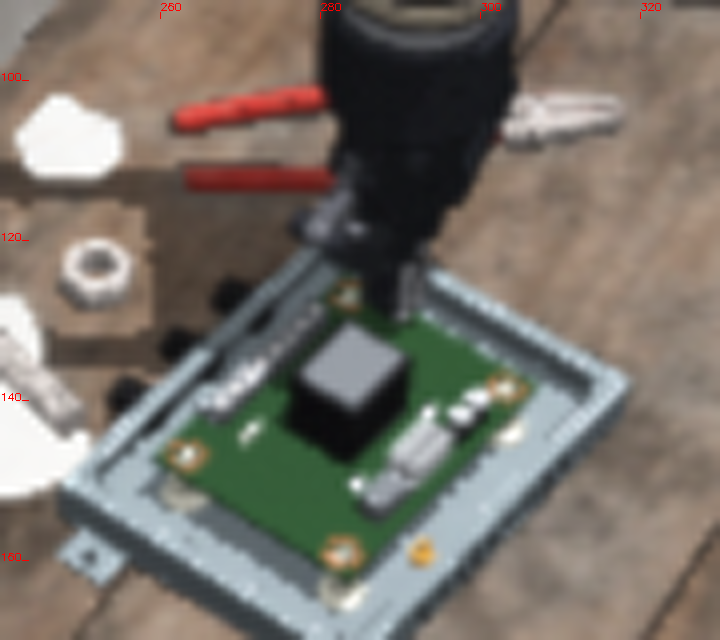

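View pics/w9.png

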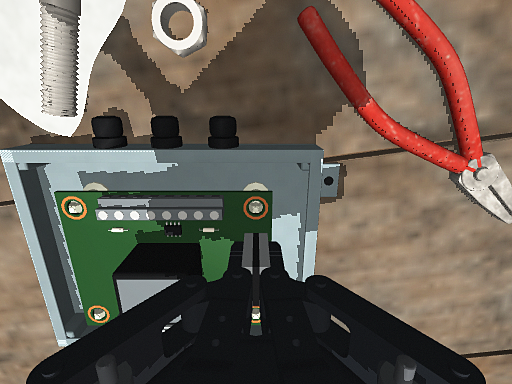

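```bash
python3 -m jog '[{"slide":[1,-1,3],"twist":[0,0,0],"grip":0},{"slide":[2,-1,6],"twist":[0,0,0],"grip":0},{"slide":[2,-1,7.5],"twist":[0,0,0],"grip":0},{"slide":[2,-1,7.5],"twist":[0,0,0],"grip":0}]';python3 -m jog '[{"slide":[0,0,1],"twist":[0,0,0],"grip":0},{"slide":[0,0,1],"twist":[0,0,0],"grip":0}]';python3 -m jog '[{"slide":[0,0,1],"twist":[0,0,0],"grip":0},{"slide":[0,0,1],"twist":[0,0,0],"grip":0}]'
```

```text
clock: 12.78
tcp_pos: [484.5, 398.8, 28.9]
orientation: [-3.141, -0.0, 3.005]
contact_force: [0.4, -0.2, -0.1]
gripper_width: -0.0
clock: 13.02
tcp_pos: [484.8, 399.0, 28.4]
orientation: [3.142, 0.0, 3.004]
contact_force: [-0.3, -0.5, 2.2]
gripper_width: -0.1
clock: 13.28
tcp_pos: [485.0, 399.1, 28.0]
orientation: [3.141, 0.0, 3.005]
contact_force: [-0.6, -1.5, 5.1]
gripper_width: -0.2
```

```bash
for i in 1 2; do python3 -m jog '[{"slide":[0,0,0.5],"twist":[0,0,0],"grip":0},{"slide":[0,0,1],"twist":[0,0,0],"grip":0}]' | grep -E "tcp|force"; done
```

```text
tcp_pos: [485.1, 399.1, 27.7]
contact_force: [-2.0, -2.3, 10.3]
tcp_pos: [485.2, 399.2, 27.4]
contact_force: [-3.0, -2.9, 11.6]
```

```bash
for i in 1 2; do python3 -m jog '[{"slide":[0,0,0.5],"twist":[0,0,0],"grip":0},{"slide":[0,0,0.8],"twist":[0,0,0],"grip":0}]' | grep -E "tcp|force"; done
```

```text
tcp_pos: [485.3, 399.2, 27.1]
contact_force: [-3.8, -2.9, 15.5]
tcp_pos: [485.4, 399.3, 26.7]
contact_force: [-4.0, -4.1, 13.5]
```

```bash
for i in 1 2; do python3 -m jog '[{"slide":[0,0,0.5],"twist":[0,0,0],"grip":0},{"slide":[0,0,0.8],"twist":[0,0,0],"grip":0}]' | grep -E "tcp|force"; done
```

```text
tcp_pos: [485.5, 399.4, 25.0]
contact_force: [-2.9, -1.5, 12.0]
tcp_pos: [485.5, 399.4, 24.9]
contact_force: [-4.2, -3.1, 15.4]
```

```bash
for i in 1 2; do python3 -m jog '[{"slide":[0,0,0.4],"twist":[0,0,0],"grip":0},{"slide":[0,0,0.8],"twist":[0,0,0],"grip":0}]' | grep -E "tcp|force"; done
```

```text
tcp_pos: [485.5, 399.4, 24.7]
contact_force: [-5.3, -3.3, 18.8]
tcp_pos: [485.5, 399.5, 24.5]
contact_force: [-6.5, -4.8, 21.4]
```

```bash
python3 -m jog '[{"slide":[0,0,0.3],"twist":[0,0,0],"grip":0},{"slide":[0,0,0.6],"twist":[0,0,0],"grip":0}]' | grep -E "tcp|force";  python3 - <<'E'
from h import *
shot("side","si10");shot("wrist","w10")
print(r.read_state()["contact_force"])
E
```

```text
tcp_pos: [485.6, 399.5, 24.4]
contact_force: [-7.0, -4.4, 24.0]
[-7.3219089  -4.16685036 23.29702676]
```

View pics/w10.png

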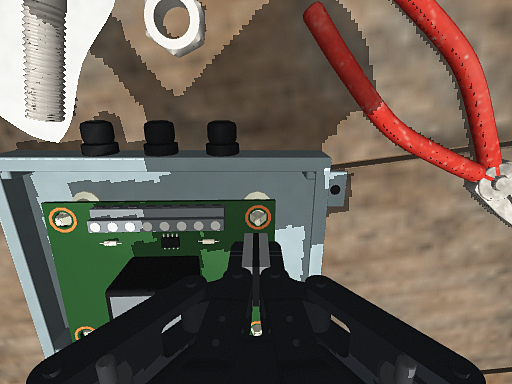

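```bash
python3 - <<'E'
from h import *
crop("w10",40,180,300,360,3,"w10c")
shot("scene","sc10")
crop("sc10",140,110,240,190,8,"sc10c")
E
```

```text
(no output)
```

View pics/w10c.png

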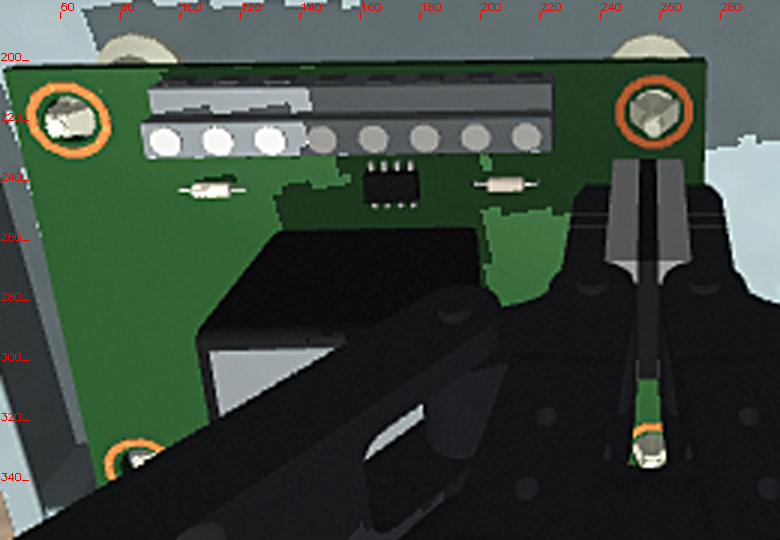

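View pics/sc10c.png

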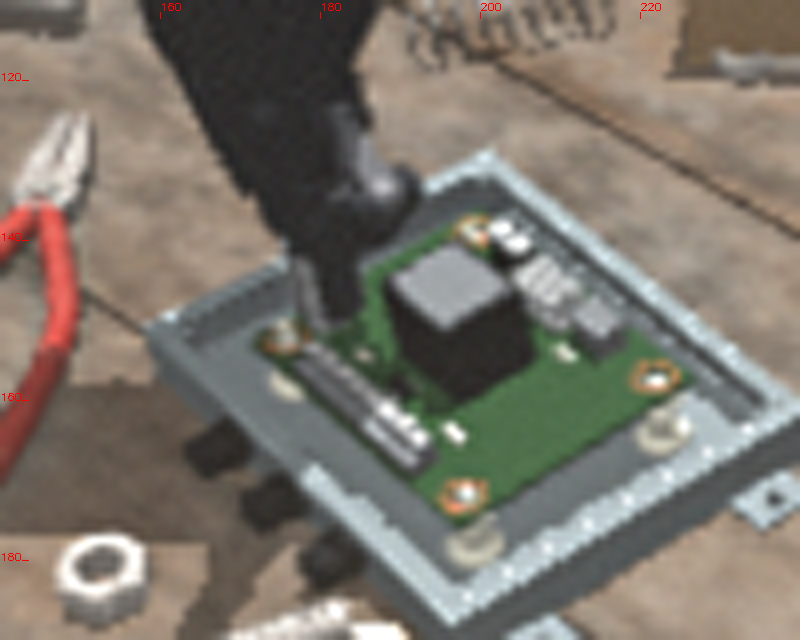

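```bash
python3 -m jog '[{"slide":[0,0,0.3],"twist":[0,0,0],"grip":0},{"slide":[0,0,0.6],"twist":[0,0,0],"grip":0}]' | grep -E "tcp|force"
```

```text
tcp_pos: [485.6, 399.5, 24.0]
contact_force: [-6.1, -5.3, 21.3]
```

```bash
python3 -m jog '[{"slide":[0,0,0.3],"twist":[0,0,0],"grip":0},{"slide":[0,0,0.5],"twist":[0,0,0],"grip":0}]' | grep -E "tcp|force"; python3 - <<'E'
from h import *
shot("wrist","w11")
print(r.read_state()["contact_force"],r.read_state()["tcp_pos"])
crop("w11",40,180,300,360,3,"w11c")
E
```

```text
tcp_pos: [485.6, 399.6, 23.4]
contact_force: [-7.2, -4.8, 23.9]
[-6.65885935 -4.91663321 23.38128258] [485.56397598 399.59439483  23.40732191]
```

View pics/w11c.png

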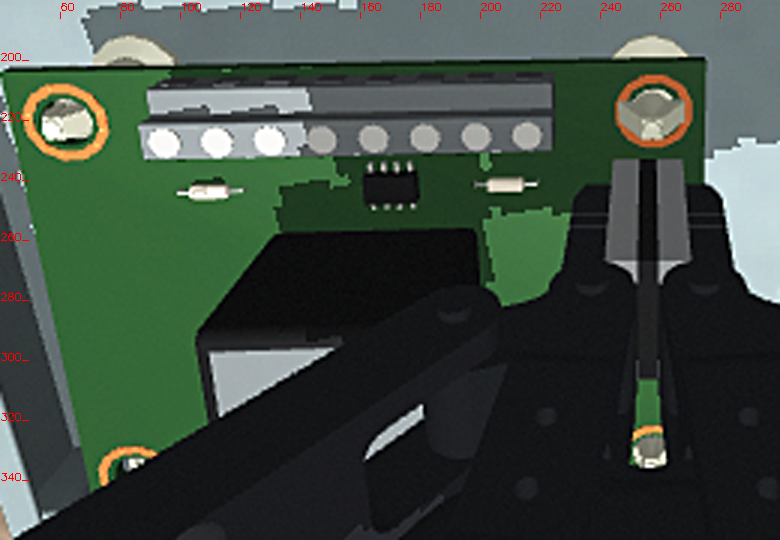

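```bash
python3 -m jog '[{"slide":[0,0,-6],"twist":[0,0,0],"grip":0},{"slide":[0,0,-14],"twist":[0,0,0],"grip":0},{"slide":[-20,0,-15],"twist":[0,0,0],"grip":0},{"slide":[-42,0,-15],"twist":[0,0,0],"grip":0},{"slide":[-42,0,-15],"twist":[0,0,0],"grip":0}]'; python3 - <<'E'
from h import *
shot("wrist","w12")
M=T(r.read_state());b=Ro.from_euler('z',-7.9,degrees=True).as_matrix().T@(M[:3,3]-np.array([499,342.9,0]));print(b.round(1))
print(r.read_state()["contact_force"],r.read_state()["tcp_pos"])
E
```

```text
clock: 16.85
tcp_pos: [528.9, 392.8, 33.5]
orientation: [3.141, 0.002, 3.002]
contact_force: [-0.1, 0.6, 0.1]
gripper_width: 0.4
[21.2 53.2 33.1]
[-0.3957132   0.42278355  0.20773325] [527.32970615 392.63679194  33.11902108]
```

View pics/w12.png

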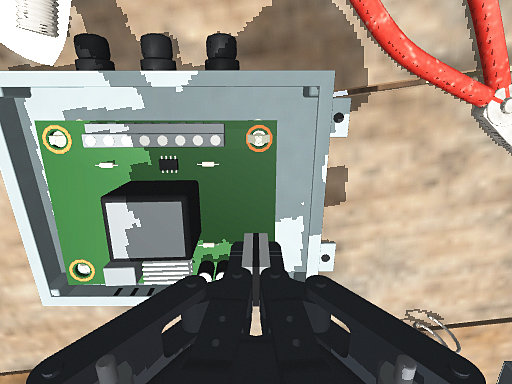

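```bash
python3 -m jog '[{"slide":[0,1.5,2],"twist":[0,0,0],"grip":0},{"slide":[0,1.5,4],"twist":[0,0,0],"grip":0},{"slide":[0,1.5,5],"twist":[0,0,0],"grip":0},{"slide":[0,1.5,6],"twist":[0,0,0],"grip":0}]'|grep -E "tcp|force"; python3 -m jog '[{"slide":[0,0,0.5],"twist":[0,0,0],"grip":0},{"slide":[0,0,1],"twist":[0,0,0],"grip":0}]'|grep -E "tcp|force"; python3 -m jog '[{"slide":[0,0,0.5],"twist":[0,0,0],"grip":0},{"slide":[0,0,1],"twist":[0,0,0],"grip":0}]'|grep -E "tcp|force"
```

```text
tcp_pos: [526.2, 394.7, 27.6]
contact_force: [-0.1, -0.2, 0.2]
tcp_pos: [526.5, 394.7, 26.8]
contact_force: [-0.1, 0.3, 1.5]
tcp_pos: [526.5, 394.7, 26.4]
contact_force: [-2.4, -1.0, 5.3]
```

```bash
for i in 1 2 3; do python3 -m jog '[{"slide":[0,0,0.5],"twist":[0,0,0],"grip":0},{"slide":[0,0,0.9],"twist":[0,0,0],"grip":0}]' | grep -E "tcp|force"; done
```

```text
tcp_pos: [526.6, 394.7, 26.2]
contact_force: [-4.6, -1.9, 9.8]
tcp_pos: [526.6, 394.8, 25.7]
contact_force: [-2.8, -1.6, 7.9]
tcp_pos: [527.0, 394.9, 23.5]
contact_force: [-0.8, -0.6, 6.5]
```

```bash
python3 -m jog '[{"slide":[0,0,0.4],"twist":[0,0,0],"grip":0},{"slide":[0,0,0.8],"twist":[0,0,0],"grip":0}]' | grep -E "tcp|force"
```

```text
tcp_pos: [527.0, 394.9, 23.3]
contact_force: [-2.2, -1.1, 9.4]
```

```bash
for i in 1 2 3; do python3 -m jog '[{"slide":[0,0,0.4],"twist":[0,0,0],"grip":0},{"slide":[0,0,0.7],"twist":[0,0,0],"grip":0}]' | grep -E "tcp|force"; done
```

```text
tcp_pos: [527.1, 394.9, 23.3]
contact_force: [-3.1, -2.2, 11.7]
tcp_pos: [527.1, 394.9, 23.1]
contact_force: [-4.4, -3.0, 13.3]
tcp_pos: [527.1, 394.9, 22.8]
contact_force: [-3.1, -3.3, 15.0]
```

```bash
for i in 1 2; do python3 -m jog '[{"slide":[0,0,0.3],"twist":[0,0,0],"grip":0},{"slide":[0,0,0.6],"twist":[0,0,0],"grip":0}]' | grep -E "tcp|force"; done;  python3 - <<'E'
from h import *
shot("scene","sc13");shot("side","si13");crop("sc13",140,110,240,190,8,"sc13c");crop("si13",250,100,330,170,8,"si13c")
E
```

```text
tcp_pos: [527.2, 394.9, 22.3]
contact_force: [-4.6, -3.7, 16.8]
tcp_pos: [527.2, 395.0, 22.2]
contact_force: [-4.7, -3.5, 17.7]
```

View pics/sc13c.png

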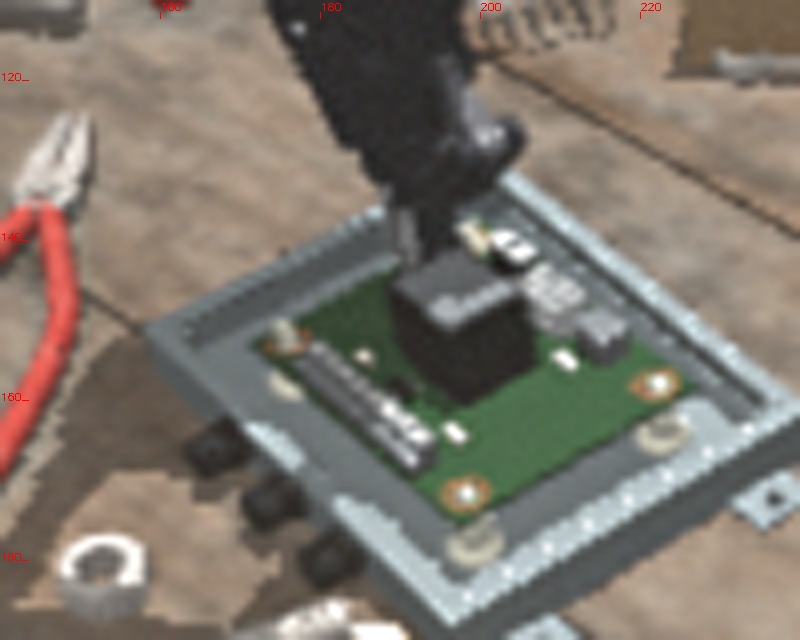

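View pics/si13c.png

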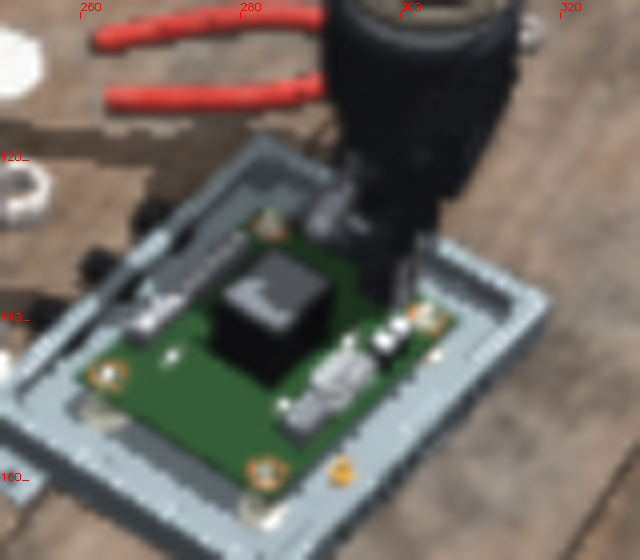

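```bash
for i in 1 2; do python3 -m jog '[{"slide":[0,0,0.3],"twist":[0,0,0],"grip":0},{"slide":[0,0,0.6],"twist":[0,0,0],"grip":0}]' | grep -E "tcp|force"; done; python3 -m jog '[{"slide":[0,0,-6],"twist":[0,0,0],"grip":0},{"slide":[0,0,-20],"twist":[0,0,0],"grip":0},{"slide":[0,0,-65],"twist":[0,0,0],"grip":0},{"slide":[-20,-20,-110],"twist":[0,0,0],"grip":0},{"slide":[-30,-30,-120],"twist":[0,0,0],"grip":0}]'; python3 - <<'E'
from h import *
shot("wrist","w14");crop("w14",160,20,400,240,3,"w14c")
M=T(r.read_state());print(M[:3,3])
E
```

```text
tcp_pos: [527.2, 395.0, 22.1]
contact_force: [-5.7, -2.6, 21.2]
tcp_pos: [527.2, 395.0, 22.0]
contact_force: [-6.4, -4.9, 22.2]
clock: 21.38
tcp_pos: [555.3, 361.5, 141.9]
orientation: [3.137, 0.006, 3.004]
contact_force: [-0.2, 1.0, 0.1]
gripper_width: -0.5
[555.74367978 359.81547028 141.37463652]
```

View pics/w14c.png

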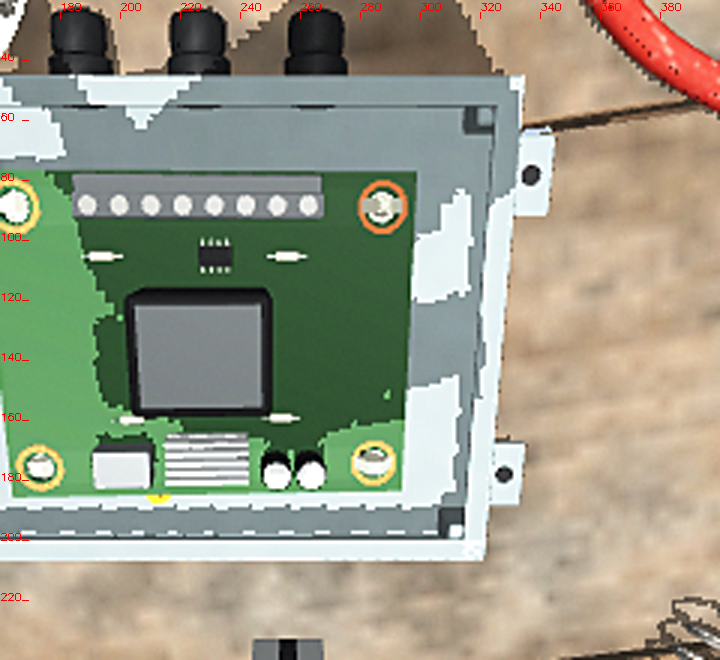

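```bash
python3 - <<'E'
from h import *
r.snapshot("side");s=r.read_state();M=T(s);print(M[:3,3])
R=Ro.from_euler('z',-7.9,degrees=True).as_matrix()
for p in((-21,-54.5),(21,-54.5)):
    w=R@np.array([*p,0])+[499,342.9,40];print((M[:3,:3].T@(w-M[:3,3])).round(1))
E
```

```text
[553.8986867  360.13726638 139.14976094]
[ 73.2 -79.4  98.8]
[ 31.2 -79.3  98.9]
```

```bash
python3 -m jog '[{"slide":[37,-40,10],"twist":[0,0,0],"grip":0},{"slide":[73,-79,40],"twist":[0,0,0],"grip":0},{"slide":[73,-79,75],"twist":[0,0,0],"grip":0},{"slide":[73,-79,93],"twist":[0,0,0],"grip":0},{"slide":[73,-79,97],"twist":[0,0,0],"grip":0}]'; python3 -m jog '[{"slide":[0,0,1],"twist":[0,0,0],"grip":0},{"slide":[0,0,1],"twist":[0,0,0],"grip":0}]';python3 - <<'E'
from h import *
shot("wrist","w15");s=r.read_state();M=T(s);print(M[:3,3])
R=Ro.from_euler('z',-7.9,degrees=True).as_matrix()
for p in((-21,-54.5),(21,-54.5)):
    w=R@np.array([*p,0])+[499,342.9,30];print((M[:3,:3].T@(w-M[:3,3])).round(1))
E
```

```text
clock: 22.1
tcp_pos: [468.0, 292.5, 38.7]
orientation: [-3.14, -0.003, 3.005]
contact_force: [0.3, -0.3, 0.3]
gripper_width: -0.1
clock: 22.35
tcp_pos: [470.4, 293.4, 40.7]
orientation: [3.14, 0.002, 3.005]
contact_force: [-0.3, -0.4, -0.2]
gripper_width: -0.2
[470.31409937 293.30936918  40.79444345]
[-0.6 -1.5 10.8]
[-42.6  -1.5  10.9]
```

View pics/w15.png

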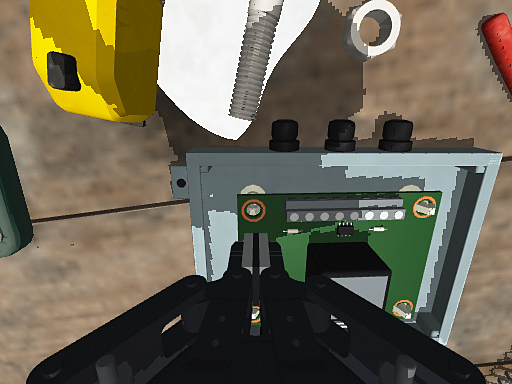

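Tip is aligned with hole b (254,210). Pressing beside b.

```bash
python3 -m jog '[{"slide":[0,-1,4],"twist":[0,0,0],"grip":0},{"slide":[0,-1,7],"twist":[0,0,0],"grip":0},{"slide":[0,-1,9.5],"twist":[0,0,0],"grip":0},{"slide":[0,-1,9.5],"twist":[0,0,0],"grip":0}]'|grep -E "tcp|force"; for i in 1 2 3; do python3 -m jog '[{"slide":[0,0,0.5],"twist":[0,0,0],"grip":0},{"slide":[0,0,1],"twist":[0,0,0],"grip":0}]'|grep -E "tcp|force"; done
```

```text
tcp_pos: [468.6, 291.4, 29.8]
contact_force: [-0.5, 0.1, 0.3]
tcp_pos: [469.0, 291.6, 29.2]
contact_force: [-0.2, -0.5, 0.0]
tcp_pos: [468.9, 291.6, 28.4]
contact_force: [-0.8, -0.5, 3.4]
tcp_pos: [468.9, 291.6, 27.9]
contact_force: [-2.3, -1.9, 7.6]
```

```bash
for i in 1 2 3; do python3 -m jog '[{"slide":[0,0,0.4],"twist":[0,0,0],"grip":0},{"slide":[0,0,0.8],"twist":[0,0,0],"grip":0}]'|grep -E "tcp|force"; done
```

```text
tcp_pos: [469.0, 291.5, 27.6]
contact_force: [-2.9, -2.5, 11.1]
tcp_pos: [469.0, 291.5, 27.3]
contact_force: [-3.6, -2.7, 13.4]
tcp_pos: [469.1, 291.5, 26.9]
contact_force: [-5.1, -3.6, 16.5]
```

```bash
for i in 1 2; do python3 -m jog '[{"slide":[0,0,0.4],"twist":[0,0,0],"grip":0},{"slide":[0,0,0.8],"twist":[0,0,0],"grip":0}]'|grep -E "tcp|force"; done
```

```text
tcp_pos: [469.1, 291.4, 26.4]
contact_force: [-4.6, -3.4, 16.1]
tcp_pos: [469.3, 291.7, 23.8]
contact_force: [-1.3, -1.8, 7.1]
```

```bash
for i in 1; do python3 -m jog '[{"slide":[0,0,0.3],"twist":[0,0,0],"grip":0},{"slide":[0,0,0.6],"twist":[0,0,0],"grip":0}]'|grep -E "tcp|force"; done
```

```text
tcp_pos: [469.3, 291.6, 23.6]
contact_force: [-2.2, -2.4, 10.7]
```

```bash
for i in 1 2 3; do python3 -m jog '[{"slide":[0,0,0.4],"twist":[0,0,0],"grip":0},{"slide":[0,0,0.7],"twist":[0,0,0],"grip":0}]'|grep -E "tcp|force"; done
```

```text
tcp_pos: [469.3, 291.7, 23.4]
contact_force: [-2.7, -3.0, 14.3]
tcp_pos: [469.3, 291.7, 23.3]
contact_force: [-4.1, -3.2, 17.2]
tcp_pos: [469.4, 291.7, 23.1]
contact_force: [-4.7, -3.0, 21.1]
```

```bash
for i in 1; do python3 -m jog '[{"slide":[0,0,0.3],"twist":[0,0,0],"grip":0},{"slide":[0,0,0.5],"twist":[0,0,0],"grip":0}]'|grep -E "tcp|force"; done; python3 - <<'E'
from h import *
shot("wrist","w16");crop("w16",180,170,440,350,3,"w16c")
E
```

```text
tcp_pos: [469.4, 291.6, 22.1]
contact_force: [-4.4, -3.8, 17.7]
```

View pics/w16c.png

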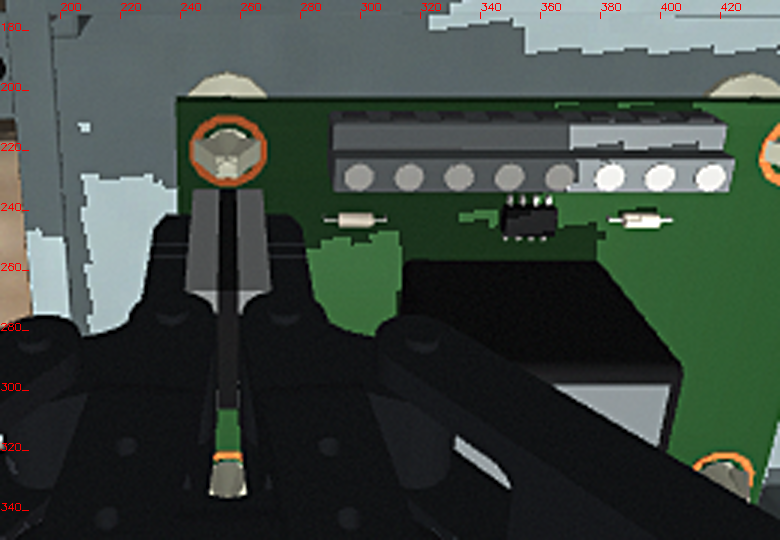

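```bash
python3 -m jog '[{"slide":[0,0,-6],"twist":[0,0,0],"grip":0},{"slide":[0,0,-15],"twist":[0,0,0],"grip":0},{"slide":[-20,0,-16],"twist":[0,0,0],"grip":0},{"slide":[-42,0,-16],"twist":[0,0,0],"grip":0},{"slide":[-42,0,-16],"twist":[0,0,0],"grip":0}]';python3 -m jog '[{"slide":[0,0,0],"twist":[0,0,0],"grip":0}]' >/dev/null; python3 - <<'E'
from h import *
shot("wrist","w17");s=r.read_state();M=T(s);print(M[:3,3])
R=Ro.from_euler('z',-7.9,degrees=True).as_matrix()
print((R.T@(M[:3,3]-[499,342.9,0])).round(1))
E
```

```text
clock: 26.82
tcp_pos: [513.4, 285.8, 36.3]
orientation: [3.14, 0.003, 3.003]
contact_force: [-0.3, -0.5, 0.0]
gripper_width: 0.2
[509.61932328 285.4478083   35.32548536]
[ 18.4 -55.4  35.3]
```

View pics/w17.png

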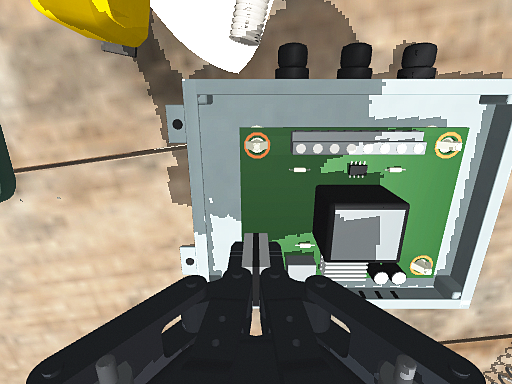

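```bash
python3 -m jog '[{"slide":[-1,0,3],"twist":[0,0,0],"grip":0},{"slide":[-2,0,6],"twist":[0,0,0],"grip":0},{"slide":[-2,0,8],"twist":[0,0,0],"grip":0},{"slide":[-2,0,8.5],"twist":[0,0,0],"grip":0}]'|grep -E "tcp|force"; for i in 1 2 3; do python3 -m jog '[{"slide":[0,0,0.5],"twist":[0,0,0],"grip":0},{"slide":[0,0,0.9],"twist":[0,0,0],"grip":0}]'|grep -E "tcp|force"; done
```

```text
tcp_pos: [512.1, 285.5, 27.2]
contact_force: [-0.4, -0.2, -0.0]
tcp_pos: [512.5, 285.6, 26.6]
contact_force: [-0.1, 0.5, 0.1]
tcp_pos: [512.5, 285.5, 25.7]
contact_force: [0.3, -0.4, -0.5]
tcp_pos: [512.4, 285.5, 24.7]
contact_force: [-1.3, -0.2, 0.0]
```

```bash
for i in 1 2 3; do python3 -m jog '[{"slide":[0,0,0.5],"twist":[0,0,0],"grip":0},{"slide":[0,0,0.9],"twist":[0,0,0],"grip":0}]'|grep -E "tcp|force"; done
```

```text
tcp_pos: [512.4, 285.5, 23.8]
contact_force: [-0.5, 0.2, -0.1]
tcp_pos: [512.4, 285.5, 22.9]
contact_force: [1.3, -0.6, 0.2]
tcp_pos: [512.4, 285.5, 22.4]
contact_force: [-1.6, -0.4, 4.4]
```

```bash
for i in 1 2 3; do python3 -m jog '[{"slide":[0,0,0.5],"twist":[0,0,0],"grip":0},{"slide":[0,0,0.9],"twist":[0,0,0],"grip":0}]'|grep -E "tcp|force"; done
```

```text
tcp_pos: [512.5, 285.5, 22.3]
contact_force: [-3.0, -1.9, 10.1]
tcp_pos: [512.5, 285.6, 22.2]
contact_force: [-4.3, -1.8, 13.7]
tcp_pos: [512.6, 285.6, 22.1]
contact_force: [-6.8, -3.3, 19.5]
```

```bash
for i in 1; do python3 -m jog '[{"slide":[0,0,0.4],"twist":[0,0,0],"grip":0},{"slide":[0,0,0.7],"twist":[0,0,0],"grip":0}]'|grep -E "tcp|force"; done
```

```text
tcp_pos: [512.6, 285.6, 22.0]
contact_force: [-7.7, -3.2, 22.2]
```

```bash
python3 -m jog '[{"slide":[0,0,-6],"twist":[0,0,0],"grip":0},{"slide":[0,0,-20],"twist":[0,0,0],"grip":0},{"slide":[-10,20,-65],"twist":[0,0,0],"grip":0},{"slide":[-30,50,-105],"twist":[0,0,0],"grip":0},{"slide":[-35,55,-115],"twist":[0,0,0],"grip":0}]';python3 -m jog '[{"slide":[0,0,0],"twist":[0,0,0],"grip":0},{"slide":[0,0,0],"twist":[0,0,0],"grip":0}]' >/dev/null; python3 - <<'E'
from h import *
shot("wrist","w18");crop("w18",120,30,380,230,3,"w18c");shot("scene","sc18");shot("side","si18")
from tf import *
M=T(r.read_state());print(M[:3,3])
E
```

```text
clock: 30.62
tcp_pos: [558.5, 338.0, 138.3]
orientation: [3.136, 0.008, 3.005]
contact_force: [0.7, -0.3, -0.1]
gripper_width: -0.1
[552.87830026 333.93153953 131.50091653]
```

View pics/w18c.png

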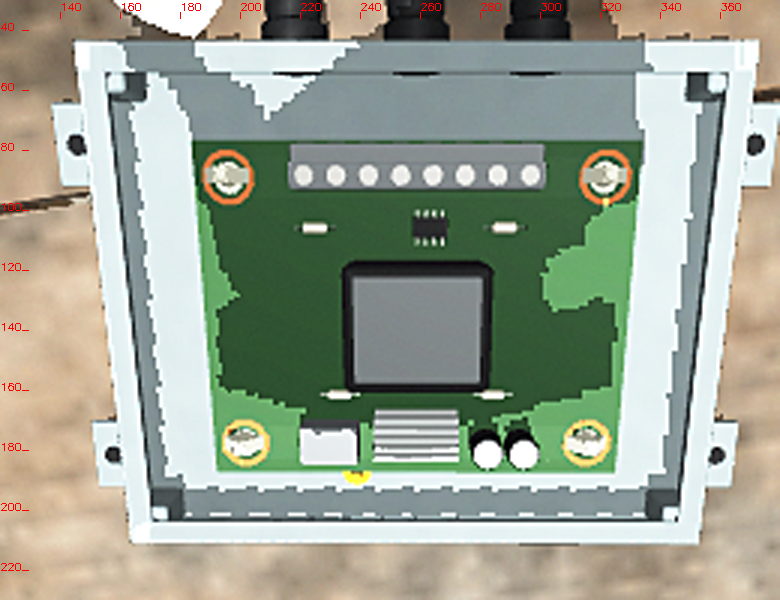

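View pics/sc18.png

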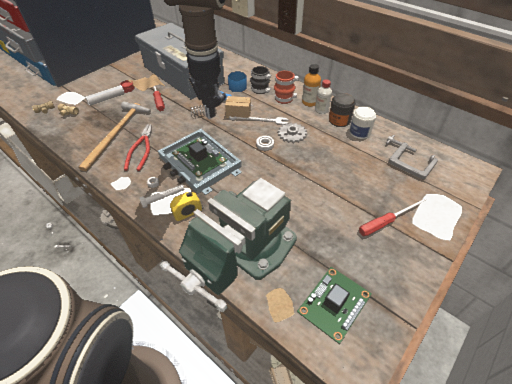

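```bash
python3 - <<'E'
from h import *
f=load("w18")[0][:,:,::-1]
t=[cv2.resize(f[y-12:y+13,x-14:x+15],None,fx=12,fy=12,interpolation=cv2.INTER_NEAREST) for x,y in((196,88),(322,88),(202,177),(315,177))]
cv2.imwrite("pics/z18.png",np.vstack([np.hstack(t[:2]),np.hstack(t[2:])]))
E
```

```text
(no output)
```

View pics/z18.png

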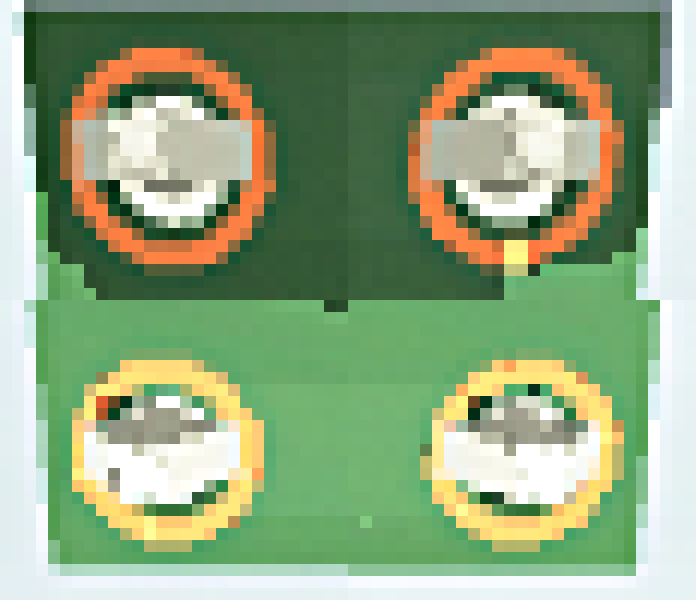

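```bash
python3 - <<'E'
from h import *
s=r.read_state();print(s["clock"],s["tcp_pos"],s["contact_force"],abs(s["qd"]).max());print(r.job_done())
E
```

```text
31.025 [552.87830026 333.93153953 131.50091653] [-0.06981733 -0.24352524  0.19588018] 0.01159307314142553
the job is handed in; nothing more can be done
None
```

The board farthest to the robot's left is fitted in the control box, terminal strip towards the glands, and held down on all four supports. I set its holes on the four noses, let go, then pressed with the shut fingertips beside a and c, then b and d. The job was handed in at about 31 s with the arm clear and still.

- **Forces:** readings between press steps (not continuous) peaked at 24 N vertical, about 25.5 N with the sideways part, under the 32 N limit.
- **Clicks felt:** a and b each gave a clear force drop as they snapped. At c there was only a small drop in height with no force drop. d showed no separate click: contact there was already at the held height, so it seems to have gone through together with b. I still pressed it to 22 N.
- **Final check:** the last wrist picture shows all four barbs' wings spread over the hole rims on both sides. The board top read about 22 mm at c, b and d, where about 22.4 mm was expected. I did not measure the height at a again after its click.
- **Surroundings:** in the last scene picture the tape measure, bearing, red screwdriver and second board look unmoved. I judged this by eye.
- **Calibration:** the wrist and fixed cameras disagreed by 1 to 2 mm. I placed the board by the wrist camera.

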